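Load the weld-inspection bench, crank its stage in and set the screen

TASK

Set up the weld-inspection bench: while its stage is still wound back from the camera box, lay every loose tube sample lengthwise in the stage's V rests, one to a groove and about centred. Then swing the handwheel's folded handle out upright, wind the stage all the way in to the camera box, fold the handle down flat again, and see that the display's stiff screen lid is raised to 100 degrees from closed. Let go of everything, and leave the other things on the table where they are.

Things in the scene. Friction and masses are not known exactly. Their poses are not given: they have to be found in the camera images.
- bench: Grey fixed inspection bench, bed 315 x 200 mm, top of the bed 16 mm above the table. Origin on the table under the bed; its x axis points from the loading end to the white camera box (200 mm wide, 104 mm high, its lens face 129 mm from the origin along x), y across the bed to the side where the handwheel stands, z up. Its placing and yaw vary.
- stage (a joint): Travel of the steel stage along the bench's x axis, m: 0 wound fully back (it starts within 11 mm of this), 0.090 fully wound in to the camera box. It is driven by the handwheel, 45 mm per turn, and stays where it is left.
- rest0 (a point): Groove 0 of the four parallel V grooves of the stage (counted along the bench's y, 52 mm apart): the point where the centre of a seated, centred tube lies, 62 mm above the table; axes as the bench's; it moves with the stage. Each groove is a pair of 90 degree V rests 18 mm thick, centred 40 mm either side of this point along x; between them (62 mm) fingers can go down beside the tube to the stage plate, 28 mm below this point. Seated neighbours leave 26 mm between them.
- rest1 (a point): Groove 1 of the four parallel V grooves of the stage (counted along the bench's y, 52 mm apart): the point where the centre of a seated, centred tube lies, 62 mm above the table; axes as the bench's; it moves with the stage. Each groove is a pair of 90 degree V rests 18 mm thick, centred 40 mm either side of this point along x; between them (62 mm) fingers can go down beside the tube to the stage plate, 28 mm below this point. Seated neighbours leave 26 mm between them.
- rest2 (a point): Groove 2 of the four parallel V grooves of the stage (counted along the bench's y, 52 mm apart): the point where the centre of a seated, centred tube lies, 62 mm above the table; axes as the bench's; it moves with the stage. Each groove is a pair of 90 degree V rests 18 mm thick, centred 40 mm either side of this point along x; between them (62 mm) fingers can go down beside the tube to the stage plate, 28 mm below this point. Seated neighbours leave 26 mm between them.
- rest3 (a point): Groove 3 of the four parallel V grooves of the stage (counted along the bench's y, 52 mm apart): the point where the centre of a seated, centred tube lies, 62 mm above the table; axes as the bench's; it moves with the stage. Each groove is a pair of 90 degree V rests 18 mm thick, centred 40 mm either side of this point along x; between them (62 mm) fingers can go down beside the tube to the stage plate, 28 mm below this point. Seated neighbours leave 26 mm between them.
- tube_a: A welded stainless tube sample, 26 mm outside diameter, 130 mm long, about 0.13 kg, with a weld bead round its middle; origin at its centre, x along its axis. It lies loose on the table and can roll. All samples are alike; two to four are present.
- tube_b: A welded stainless tube sample, 26 mm outside diameter, 130 mm long, about 0.13 kg, with a weld bead round its middle; origin at its centre, x along its axis. It lies loose on the table and can roll. All samples are alike; two to four are present.
- tube_c: A welded stainless tube sample, 26 mm outside diameter, 130 mm long, about 0.13 kg, with a weld bead round its middle; origin at its centre, x along its axis. It lies loose on the table and can roll. All samples are alike; two to four are present.
- tube_d: A welded stainless tube sample, 26 mm outside diameter, 130 mm long, about 0.13 kg, with a weld bead round its middle; origin at its centre, x along its axis. It lies loose on the table and can roll. All samples are alike; two to four are present.
- handwheel (a joint): Turn of the horizontal 130 mm disc handwheel about its upright shaft, rad: starts at 0 to 1.5, grows anticlockwise seen from above, which winds the stage in; stop at 12.57 (two full turns from 0; at 0 and at the stop the handle's pivot lies on the bench's +y side of the hub), where the stage is fully in. It takes about 4 N at the handle.
- wheel_hub (a point): Centre of the handwheel's upper face, 69 mm above the table, on its axis.
- handle (a joint): Swing of the folding handle about its pivot on the handwheel, rad: 0 folded flat over the wheel, pointing from the pivot across the hub (it starts within 0.12 of this); 1.57 standing upright, against its stop. Friction holds it where it is left (0.10 N m).
- handle_pivot (a point): Pivot of the folding handle, 46 mm from the wheel's axis and 17 mm above the wheel's face; the pivot pin is level and at right angles to the radius.
- handle_grip (a point): Middle of the handle's round black grip, on its axis, 47 mm from the pivot. The grip is 24 mm in diameter and 62 mm long, from 16 to 78 mm from the pivot, and spins freely on its steel stem. Folded, there are 5 mm between it and the wheel's face.
- screen (a joint): Opening of the display's screen lid about its far, level hinge, rad: 0 shut flat (it starts at 0 to 0.25), 1.745 is 100 degrees, limit 2.3. The hinge is stiff and holds at any angle; it takes about 5 N at the bar.
- screen_hinge (a point): Middle of the screen lid's hinge line, 56 mm above the table; the fixed display base is 150 x 210 x 45 mm, the lid 140 x 210 x 16 mm and its screen is on the inner face. Axes as the lid's: y lies along the hinge.
- screen_bar (a point): Middle of the steel carrying bar on the lid's free edge, 10 mm thick and 110 mm long, parallel to the hinge and 180 mm from it; a gap of 35 mm lies between bar and lid edge.
- wrench: Bystander: a 170 mm steel wrench lying on the table.
- purge_plug: Bystander: white stepped plastic plug, 52 mm in diameter and height, standing.
- cleaner: Bystander: a plastic bottle, 56 mm in diameter, 130 mm tall, standing.
Not all that is in view belongs to the job. What is shaped like the tube_d but red is not meant.

How it is judged:
By the outcome, as a careful person would: the job done as asked, in the order asked, and still so for the second after the job is handed in, with the robot touching nothing.
Of tube_a, tube_b, tube_c, tube_d only 2 to 4 are there at a start; the rules pass over those that are not, and their reading is None.
At some moment in a run one of tube_a, tube_b, tube_c, tube_d may be knocked a few centimetres aside while the robot is not near it.
Once in a run the grip may slacken for a moment while it holds something.
It also fails if it takes over 210 s, if anything falls off the work surface, if the arm or the gripper's body presses on something with over 40 N, if the wrist force passes 120 N, or if a joint passes its speed limit or range.

ROBOT

A 7-joint arm with a two-finger parallel gripper is mounted at the origin on the work surface. World frame = base frame: x ahead of the robot, y to its left, z up, the work surface at z = 0. Lengths are in m, angles in rad, forces in N, time in s.
With the tool pointing down it reaches from about 0.35 to 0.9 m from the base axis. Payload 7.2 kg.
Tool frame: the origin (TCP) lies midway between the tips of the shut fingers; the grasp point (between the pads) lies behind it (ctrl.grip_depth is the z of the grasp point in the tool frame, in m); z points along the fingers, y is the line along which they close (so a half turn about z gives the same grasp; the last joint's range is limited). The gripper opens to 88 mm and grips with 3 to 60 N. Pads are 20 mm wide; open, the fingers measure 115 mm over their backs; the gripper's body (75 mm by 178 mm) begins 61 mm behind the grasp point.
Start: joints at [-1.302, 0.411, -0.013, 1.596, 0.006, 1.134, -0.082], TCP at [0.207, 0.59, 0.223] pointing down, gripper open.
Joint ranges: [-2.95, 2.95], [-0.29, 1.99], [-1.47, 1.44], [0.14, 2.54], [-1.03, 4.17], [0.13, 1.85], [-2.86, 2.86]. Speed limits (rad/s): [2.39, 2.39, 3.01, 3.01, 3.14, 3.14, 3.14].

INTERFACE

Orientations are given as a unit quaternion [w, x, y, z].
In Python, from plant import ctrl gives the robot as it stands.
- The arm moves only by the shell command python3 -m jog 'ROWS'. ROWS is JSON, a list of rows, each an object with "offset": the shift along the tool's x, y, z as a fraction of full scale, a list of three; "turn": the turn about the tool's z as a fraction of full scale; "gripper": the opening, from 0 (shut) to 1 (fully open). In form: [{"offset": [x, y, z], "turn": turn, "gripper": gripper}, ...]. A call has 1 to 5 rows; each row shifts and turns the commanded pose from where the row before left it, along the tool's axes as they then stand; what a row does not reach is not made up. Full scale, the value 1, is 0.05 m for a shift and 90 degrees for a turn. A row lasts 1/12 s, in which the tool goes at most 41.7 mm and 7.16 degrees, less where a joint would pass 70% of its speed; a pose out of reach is approached as far as the arm can. A call with a number of a shift or a turn outside -1 to 1 is refused whole. A call with a gripper value outside its range is refused whole. The fingers move at their own pace and stop on an object; the grip force is fixed at half the most. Time passes only in rows, so rows that do not move let the fingers close. It gives the time, the measured TCP pose, the force, the opening and the grip force at its end, in the units of the state.
- ctrl.observe(): the state, without advancing time (a new reading comes with each control period).
- ctrl.read_camera(name): name is "side" or "top"; returns (picture, depth): 480x640x3 uint8, blue, green, red; 480x640 float32, m along the optical axis (not along the pixel's ray), 0 where there is no reading.
- ctrl.get_calibration(name): a dict with "K" (3x3 intrinsics, pixels), "eye" and "rotation" of the camera in the world. Camera axes: x right, y up, looking along -z (the intrinsics and any distortion apply to the point x, -y, -z); pixel columns grow to the right and rows downward; lengths in m; the calibration is good to about 2 mm. A picture is of the moment at which its call begins. get_calibration takes no time and is no camera call.
- ctrl.close_job(): hands the job in; it is judged then, once.
Trained networks look in the newest picture that a camera, given by its name, has taken for a name from the list of things; names that differ only in an ending like _2 or _b are one class to them, and where a whole thing is asked for, a point or a joint stands for the part that bears it (a point fixed in the world has none). Each returns a list of dicts, best first, with "confidence" (0 to 1); they miss things now and then, are a little off and sometimes report something else, mostly with a low value. They report only what shows in the picture. A call takes as long as a camera call. They do not tell look-alikes from the thing itself.
- ctrl.recognise(camera, thing): "xyz" ([x, y, z] in m, in the coordinates of the camera as it stood for that picture, good to about 4 mm: the middle of the surface that is visible of it).
- ctrl.regions_of(camera, thing): "pixels" (480x640 bool, what is visible of it).
- ctrl.spot_point(camera, thing): "xyz" ([x, y, z] in m, in the coordinates of the camera as it stood for that picture, good to about 4 mm: a listed point, or the origin of a listed thing).
The state is a dict: "time": time; "qpos": joint angles; "joint_vel": joint speeds; "joint_torque": joint torques, N m; "tool_pos": TCP position; "ee_rot": TCP orientation; "force": force on the tool from outside, world axes, zero at the start; "ft_torque": the same for the moment, N m; "gripper_width": finger opening in m; "finger_force": force on a finger pad.
Only numpy, scipy, OpenCV 4.12 (cv2) and the standard library are available. Lean on these libraries where they do the work, as an engineer would, in place of code of your own. Each camera call takes 0.05 s, during which the arm holds its last target. There are 200 camera calls.

## Working session

There is one attempt and no reset: what is moved stays moved. The work goes in short steps, Python scripts to look and compute and a shell command to move; the robot and the scene stay as the last step left them, time stands still between calls to the robot, and variables do not carry over. Pictures are saved under pics/ and viewed, at most 17 in all, crops included, and the job is handed in when it is done.

```bash
ls; mkdir -p pics; cat > h.py <<'E'
import numpy as np, cv2
from plant import ctrl
def cam2w(c,p):
    k=ctrl.get_calibration(c); return np.array(k["rotation"])@np.array(p)+np.array(k["eye"])
def pts(c,d,mask):
    k=ctrl.get_calibration(c);K=np.array(k["K"]);v,u=np.nonzero(mask&(d>0));z=d[v,u]
    P=np.c_[(u-K[0,2])/K[0,0]*z,-(v-K[1,2])/K[1,1]*z,-z]
    return P@np.array(k["rotation"]).T+np.array(k["eye"])
def pix(c,w):
    k=ctrl.get_calibration(c);K=np.array(k["K"]);p=np.array(k["rotation"]).T@(np.array(w)-np.array(k["eye"]))
    return K[0,0]*p[0]/-p[2]+K[0,2], K[1,1]*-p[1]/-p[2]+K[1,2]
def shot(c,name=None):
    im,d=ctrl.read_camera(c)
    if name: cv2.imwrite(f"pics/{name}.png",im)
    return im,d
E
python3 - <<'E'
from h import *
for c in("top","side"):
    im,d=shot(c,c+"0"); k=ctrl.get_calibration(c); print(c,k)
    for n in ["rest0","rest1","rest2","rest3","tube_a","wheel_hub","handle_pivot","handle_grip","screen_hinge","screen_bar","bench"]:
        print(n,[(round(r["confidence"],2),cam2w(c,r["xyz"]).round(3).tolist()) for r in ctrl.spot_point(c,n)][:6])
print(ctrl.observe(),ctrl.grip_depth)
E
```

```text
pics
top {'K': array([[538.8429723 ,   0.        , 326.92891054],
       [  0.        , 538.8429723 , 237.60900815],
       [  0.        ,   0.        ,   1.        ]]), 'eye': array([ 0.40019807, -0.00925447,  1.46105621]), 'rotation': array([-0.7047573 , -0.03703382,  0.03828777,  0.70744589])}Traceback (most recent call last):
  File "<stdin>", line 5, in <module>
  File "h.py", line 4, in cam2w
    k=ctrl.get_calibration(c); return np.array(k["rotation"])@np.array(p)+np.array(k["eye"])
                                      ~~~~~~~~~~~~~~~~~~~~~~~^~~~~~~~~~~~
ValueError: matmul: Input operand 1 has a mismatch in its core dimension 0, with gufunc signature (n?,k),(k,m?)->(n?,m?) (size 3 is different from 4)
```

Rotation is a quaternion [w,x,y,z].

```bash
sed -i 's/np.array(k\["rotation"\])/Q(k)/g' h.py; cat >> h.py <<'E'
from scipy.spatial.transform import Rotation as R
def Q(k):
    q=k["rotation"]; return R.from_quat([q[1],q[2],q[3],q[0]]).as_matrix()
E
python3 - <<'E'
from h import *
for c in("top","side"):
    im,d=shot(c,c+"0"); k=ctrl.get_calibration(c); print(c,k["eye"],Q(k).round(2).tolist())
    for n in ["rest0","rest1","rest2","rest3","tube_a","wheel_hub","handle_pivot","handle_grip","screen_hinge","screen_bar","bench"]:
        print(n,[(round(r["confidence"],2),cam2w(c,r["xyz"]).round(3).tolist()) for r in ctrl.spot_point(c,n)][:6])
print(ctrl.observe(),ctrl.grip_depth)
E
```

```text
top [ 0.40019807 -0.00925447  1.46105621] [[-0.0, 0.99, -0.11], [-1.0, -0.0, 0.0], [0.0, 0.11, 0.99]]
rest0 [(0.93, [0.533, 0.007, 0.061]), (0.85, [0.516, -0.152, 0.066]), (0.83, [0.527, -0.098, 0.064]), (0.63, [0.527, -0.044, 0.06]), (0.49, [0.421, -0.333, 0.016])]
rest1 [(0.93, [0.533, 0.007, 0.061]), (0.85, [0.516, -0.152, 0.066]), (0.83, [0.527, -0.098, 0.064]), (0.63, [0.527, -0.044, 0.06]), (0.49, [0.421, -0.333, 0.016])]
rest2 [(0.93, [0.533, 0.007, 0.061]), (0.85, [0.516, -0.152, 0.066]), (0.83, [0.527, -0.098, 0.064]), (0.63, [0.527, -0.044, 0.06]), (0.49, [0.421, -0.333, 0.016])]
rest3 [(0.93, [0.533, 0.007, 0.061]), (0.85, [0.516, -0.152, 0.066]), (0.83, [0.527, -0.098, 0.064]), (0.63, [0.527, -0.044, 0.06]), (0.49, [0.421, -0.333, 0.016])]
tube_a [(0.81, [0.297, -0.372, 0.013]), (0.76, [0.419, -0.335, 0.015]), (0.73, [0.477, -0.381, 0.011]), (0.69, [0.621, -0.375, 0.011]), (0.6, [0.712, -0.316, -0.0])]
wheel_hub [(0.69, [0.709, -0.315, -0.001]), (0.57, [0.521, 0.108, 0.072]), (0.3, [0.478, -0.38, 0.013])]
handle_pivot [(0.74, [0.48, 0.125, 0.088]), (0.23, [0.523, 0.102, 0
[... 1526 characters left out ...]
2, -0.01270883,  1.59620721,  0.00561686,
        1.13430678, -0.08218656]), 'joint_vel': array([-2.05934451e-04, -5.84035979e-04, -4.65199567e-04,  7.07812746e-04,
       -9.04708430e-04, -4.91803543e-05, -9.44212494e-05]), 'joint_torque': array([-4.77330177e-04, -5.87740588e+01,  6.40822705e-01, -2.91385782e+01,
       -5.37952571e-02,  1.07032259e-02,  1.09495875e-05]), 'tool_pos': array([0.2065337 , 0.58988484, 0.22264243]), 'ee_rot': array([5.79311309e-06, 1.67570415e-01, 9.85860110e-01, 1.71109765e-07]), 'force': array([-0.98207372, -0.06066111,  0.61268891]), 'ft_torque': array([ 0.00441836, -0.00194451, -0.00717335]), 'finger_force': 0.0, 'gripper_width': 0.08784860668183812} -0.0187
```

View pics/top0.png

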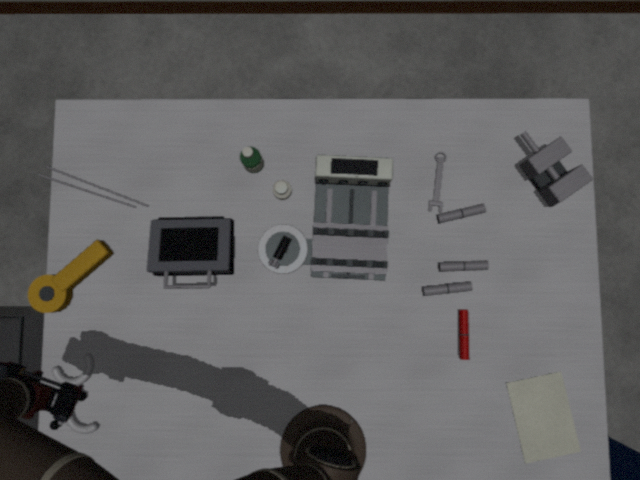

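View pics/side0.png

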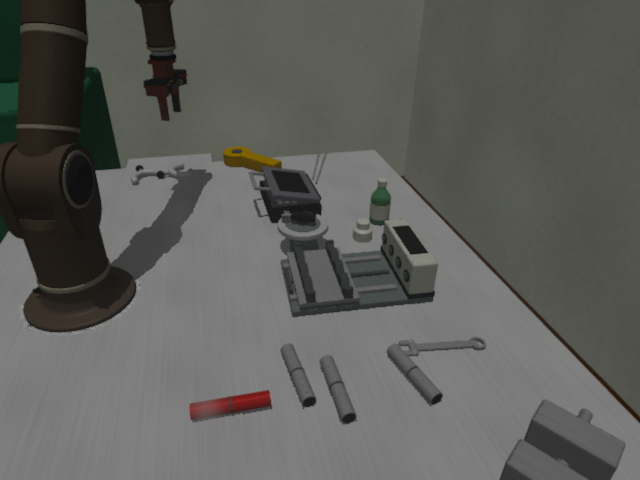

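Top view: three grey tubes at pixels (461,213), (463,266) and (446,289). The red look-alike is at (464,333). The bench is around (350,215), the handwheel at (283,249), and the display at (190,247) with its bar toward the robot. Next I need exact axes and the bench yaw.

```bash
cat >> h.py <<'E'
def tubes(c="top"):
    im,d=shot(c); out=[]
    for r in ctrl.regions_of(c,"tube_a"):
        m=r["pixels"]; b=im[m].astype(float).mean(0)
        P=pts(c,d,cv2.erode(m.astype(np.uint8),np.ones((2,2)))>0)
        if len(P)<15: continue
        q=P[:,:2].astype(np.float32); (cx,cy),(w,h),a=cv2.minAreaRect(q)
        vx,vy,_,_=cv2.fitLine(q,cv2.DIST_L2,0,.001,.001).ravel()
        out.append((r["confidence"],b[2]-b[0],cx,cy,np.percentile(P[:,2],90),np.degrees(np.arctan2(vy,vx)),max(w,h)))
        print("conf %.2f red %.0f c(%.4f,%.4f) ztop %.3f axis %.1f len %.3f"%out[-1])
    return out
E
python3 - <<'E'
from h import *
print(pix("top",(.419,-.333,.013)))
for c in ("top","side"): print(c); tubes(c)
im,d=shot("top")
full=np.ones((480,640),bool)
P=pts("top",d,full)
# stage/rest tops & box
B=P[(P[:,0]>.35)&(P[:,0]<.8)&(P[:,1]>-.22)&(P[:,1]<.07)]
for lo,hi,n in((.097,.111,"boxtop"),(.010,.022,"bed")):
    s=B[(B[:,2]>lo)&(B[:,2]<hi)]; print(n,len(s),cv2.minAreaRect(s[:,:2].astype(np.float32)), s[:,2].mean())
h,e=np.histogram(B[:,2],bins=np.arange(-.01,.12,.005)); print(dict(zip(e.round(3).tolist(),h.tolist())))
c="top"
for n in("rest0","handle_pivot","handle_grip","wheel_hub","screen_bar","screen_hinge"):
    print(n,[(round(r["confidence"],2),cam2w(c,r["xyz"]).round(4).tolist()) for r in ctrl.spot_point(c,n)][:5])
S=P[(abs(P[:,1]-.345)<.12)&(P[:,0]>.35)&(P[:,0]<.65)&(P[:,2]>.05)]
L=S[(S[:,0]>.46)&(S[:,0]<.59)]; u=np.linalg.svd(L-L.mean(0))[2][2]; print("lid normal",u,cv2.minAreaRect(L[:,:2].astype(np.float32)))
bar=S[S[:,0]<.433]; print("bar",bar.mean(0),bar[:,1].min(),bar[:,1].max(),cv2.fitLine(bar[:,:2].astype(np.float32),1,0,.001,.001).ravel())
E
```

```text
(np.float64(446.9885546279627), np.float64(287.7175174180271))
top
conf 0.79 red -2 c(0.4777,-0.3752) ztop 0.028 axis -87.2 len 0.130
conf 0.75 red -2 c(0.4174,-0.3310) ztop 0.028 axis -83.9 len 0.130
conf 0.71 red 57 c(0.2974,-0.3754) ztop 0.027 axis -0.4 len 0.130
conf 0.69 red -2 c(0.6205,-0.3793) ztop 0.029 axis -77.4 len 0.140
conf 0.65 red -3 c(0.5252,-0.0750) ztop 0.058 axis 87.1 len 0.204
conf 0.42 red -4 c(0.5204,0.1046) ztop 0.094 axis -17.4 len 0.125
side
conf 0.80 red -0 c(0.4745,-0.3793) ztop 0.026 axis -87.2 len 0.130
conf 0.80 red 62 c(0.2943,-0.3789) ztop 0.026 axis -0.5 len 0.127
conf 0.70 red -0 c(0.6180,-0.3781) ztop 0.026 axis -75.4 len 0.128
conf 0.57 red -0 c(0.4144,-0.3349) ztop 0.026 axis -83.1 len 0.129
boxtop 1648 ((0.7287072539329529, -0.08097773790359497), (0.1995983123779297, 0.05979552119970322), 87.30117797851562) 0.10432721009957453
bed 2802 ((0.5765072107315063, -0.07399937510490417), (0.4232009947299957, 0.2560747265815735), 0.4240098297595978) 0.01595477684727595
{-0.01: 491, -0.005: 3579, 0.0: 3267, 0.005: 458, 0.01: 1069, 0.015: 1490, 0.02: 549, 0
[... 231 characters left out ...]
, 0.0617]), (0.86, [0.5348, 0.0088, 0.0624]), (0.7, [0.5193, -0.1489, 0.0649]), (0.62, [0.527, -0.0435, 0.0601])]
handle_pivot [(0.7, [0.4836, 0.1274, 0.0879]), (0.68, [0.6859, 0.1097, -0.0028])]
handle_grip [(0.54, [0.5203, 0.1011, 0.0868]), (0.52, [0.5249, -0.0423, 0.0618])]
wheel_hub [(0.64, [0.5189, 0.1049, 0.0692])]
screen_bar [(0.33, [0.5956, 0.3436, 0.0576])]
screen_hinge [(0.81, [0.5987, 0.3437, 0.0588])]
lid normal [1.96125004e-01 3.62622387e-04 9.80578835e-01] ((0.5250047445297241, 0.345905065536499), (0.2134428769350052, 0.12943799793720245), 89.8445816040039)
bar [0.42475073 0.34455316 0.09595896] 0.2846726928254496 0.4042247547875899 [0.00305779 0.99999535 0.4247522  0.34668428]
```

```bash
cat >> h.py <<'E'
def yaw(): # angle of tool y in world, deg
    q=ctrl.observe()["ee_rot"]; m=Q({"rotation":q}); return np.degrees(np.arctan2(m[1,1],m[0,1]))
def plan(yt,*way,step=.035):
    """turn tool y to angle yt (mod 180 nearest), then go to way points (TCP)"""
    s=ctrl.observe(); p=np.array(s["tool_pos"]); y=yaw()
    dy=(yt-y+90)%180-90; n=max(1,int(np.ceil(abs(dy)/6.9)))
    print("at",p.round(4),"yaw %.1f q7 %.2f F %s w %.3f"%(y,s["qpos"][6],np.round(s["force"],1),s["gripper_width"]))
    if abs(dy)>.2: print(f"turn x{n}: {-dy/n/90:.4f}")
    a=np.radians(y+dy); ty=np.array([np.cos(a),np.sin(a),0]); tz=np.array([0,0,-1.]); tx=np.cross(ty,tz)
    for w in way:
        d=np.array(w)-p; n=max(1,int(np.ceil(np.linalg.norm(d)/step))); o=np.array([d@tx,d@ty,d@tz])/n/.05
        print(f"to {np.round(w,4)} x{n}: {o.round(3).tolist()}"); p=np.array(w)
E
python3 -c "
from h import *
plan(6.5,(.416,-.333,.2),(.416,-.333,.06),(.416,-.333,.004))"
```

```text
at [0.2066 0.5899 0.2226] yaw 70.7 q7 -0.08 F [ 0.5 -0.2  0.3] w 0.088
turn x10: 0.0713
to [ 0.416 -0.333  0.2  ] x28: [-0.672, 0.074, 0.016]
to [ 0.416 -0.333  0.06 ] x4: [0.0, 0.0, 0.7]
to [ 0.416 -0.333  0.004] x2: [0.0, 0.0, 0.56]
```

```bash
T='{"offset":[0,0,0],"turn":0.0713,"gripper":0.55}'
python3 -m jog '[{"offset":[0,0,0],"turn":0.0713,"gripper":0.55},{"offset":[0,0,0],"turn":0.0713,"gripper":0.55},{"offset":[0,0,0],"turn":0.0713,"gripper":0.55},{"offset":[0,0,0],"turn":0.0713,"gripper":0.55},{"offset":[0,0,0],"turn":0.0713,"gripper":0.55}]'
python3 -m jog '[{"offset":[0,0,0],"turn":0.0713,"gripper":0.55},{"offset":[0,0,0],"turn":0.0713,"gripper":0.55},{"offset":[0,0,0],"turn":0.0713,"gripper":0.55},{"offset":[0,0,0],"turn":0.0713,"gripper":0.55},{"offset":[0,0,0],"turn":0.0713,"gripper":0.55}]'
python3 -c "
from h import *
plan(6.5,(.45,.12,.2),(.416,-.333,.2))"
```

```text
time: 2.27
tool_pos: [0.2065, 0.5899, 0.2227]
ee_rot: [-0.0, 0.436, 0.9, 0.0]
force: [-0.4, -0.1, -0.7]
gripper_width: 0.0581
finger_force: 0.0
time: 2.68
tool_pos: [0.2065, 0.5899, 0.2227]
ee_rot: [-0.0, 0.668, 0.744, 0.0]
force: [0.3, 0.1, -0.5]
gripper_width: 0.0487
finger_force: 0.0
at [0.2065 0.5899 0.2227] yaw 6.2 q7 -1.12 F [ 0.3  0.1 -0.5] w 0.049
turn x1: -0.0031
to [0.45 0.12 0.2 ] x16: [-0.618, 0.236, 0.028]
to [ 0.416 -0.333  0.2  ] x13: [-0.687, -0.131, 0.0]
```

```bash

python3 -m jog '[{"offset":[-0.62,0.24,0.02],"turn":0,"gripper":0.55},{"offset":[-0.62,0.24,0.02],"turn":0,"gripper":0.55},{"offset":[-0.62,0.24,0.02],"turn":0,"gripper":0.55},{"offset":[-0.62,0.24,0.02],"turn":0,"gripper":0.55},{"offset":[-0.62,0.24,0.02],"turn":0,"gripper":0.55}]' >/dev/null
python3 -m jog '[{"offset":[-0.62,0.24,0.02],"turn":0,"gripper":0.55},{"offset":[-0.62,0.24,0.02],"turn":0,"gripper":0.55},{"offset":[-0.62,0.24,0.02],"turn":0,"gripper":0.55},{"offset":[-0.62,0.24,0.02],"turn":0,"gripper":0.55},{"offset":[-0.62,0.24,0.02],"turn":0,"gripper":0.55}]' >/dev/null
python3 -m jog '[{"offset":[-0.62,0.24,0.02],"turn":0,"gripper":0.55},{"offset":[-0.62,0.24,0.02],"turn":0,"gripper":0.55},{"offset":[-0.62,0.24,0.02],"turn":0,"gripper":0.55},{"offset":[-0.62,0.24,0.02],"turn":0,"gripper":0.55},{"offset":[-0.62,0.24,0.02],"turn":0,"gripper":0.55}]' 
python3 -m jog '[{"offset":[-0.69,-0.13,0],"turn":0,"gripper":0.55},{"offset":[-0.69,-0.13,0],"turn":0,"gripper":0.55},{"offset":[-0.69,-0.13,0],"turn":0,"gripper":0.55},{"offset":[-0.69,-0.13,0],"turn":0,"gripper":0.55},{"offset":[-0.69,-0.13,0],"turn":0,"gripper":0.55}]' >/dev/null
python3 -m jog '[{"offset":[-0.69,-0.13,0],"turn":0,"gripper":0.55},{"offset":[-0.69,-0.13,0],"turn":0,"gripper":0.55},{"offset":[-0.69,-0.13,0],"turn":0,"gripper":0.55},{"offset":[-0.69,-0.13,0],"turn":0,"gripper":0.55},{"offset":[-0.69,-0.13,0],"turn":0,"gripper":0.55}]' 
python3 -c "
from h import *
tubes('side')
plan(6.5,(.416,-.333,.12),(.416,-.333,.004))"
```

```text
time: 3.93
tool_pos: [0.4389, 0.1469, 0.208]
ee_rot: [-0.0, 0.666, 0.746, 0.0]
force: [0.9, 0.4, 0.3]
gripper_width: 0.0482
finger_force: 0.0
time: 4.77
tool_pos: [0.4127, -0.2034, 0.208]
ee_rot: [0.0, 0.666, 0.746, 0.001]
force: [1.7, -0.1, 0.3]
gripper_width: 0.048
finger_force: 0.0
conf 0.96 red -0 c(0.4743,-0.3804) ztop 0.026 axis -87.6 len 0.130
conf 0.96 red 66 c(0.2943,-0.3789) ztop 0.026 axis -0.5 len 0.126
conf 0.88 red -0 c(0.6165,-0.3782) ztop 0.026 axis -75.4 len 0.129
conf 0.80 red -0 c(0.4146,-0.3341) ztop 0.026 axis -83.1 len 0.132
conf 0.61 red -1 c(0.5211,-0.0741) ztop 0.058 axis 87.8 len 0.202
conf 0.52 red -1 c(0.6012,-0.0220) ztop 0.102 axis -30.1 len 0.315
conf 0.21 red -0 c(0.5654,0.3161) ztop 0.082 axis 62.0 len 0.217
at [ 0.412  -0.2071  0.2083] yaw 6.1 q7 0.63 F [1.4 0.2 0.6] w 0.048
turn x1: -0.0043
to [ 0.416 -0.333  0.12 ] x5: [-0.502, -0.041, 0.353]
to [ 0.416 -0.333  0.004] x4: [0.0, 0.0, 0.58]
```

```bash

python3 -m jog '[{"offset":[-0.5,-0.04,0.35],"turn":-0.004,"gripper":0.55},{"offset":[-0.5,-0.04,0.35],"turn":0,"gripper":0.55},{"offset":[-0.5,-0.04,0.35],"turn":0,"gripper":0.55},{"offset":[-0.5,-0.04,0.35],"turn":0,"gripper":0.55},{"offset":[-0.5,-0.04,0.35],"turn":0,"gripper":0.55}]' >/dev/null
python3 -m jog '[{"offset":[0,0,0.5],"turn":0,"gripper":0.55},{"offset":[0,0,0.5],"turn":0,"gripper":0.55},{"offset":[0,0,0.2],"turn":0,"gripper":0.55},{"offset":[0,0,0],"turn":0,"gripper":0.55}]' 
python3 -c "
from h import *
plan(6.5,(.416,-.333,.004))"
```

```text
time: 5.62
tool_pos: [0.4169, -0.3255, 0.0581]
ee_rot: [-0.002, 0.663, 0.748, -0.0]
force: [-0.3, 0.8, 0.3]
gripper_width: 0.0482
finger_force: 0.0
at [ 0.4169 -0.3255  0.0581] yaw 6.9 q7 1.15 F [-0.3  0.8  0.3] w 0.048
turn x1: 0.0047
to [ 0.416 -0.333  0.004] x2: [-0.074, -0.018, 0.541]
```

```bash

python3 -m jog '[{"offset":[-0.07,-0.02,0.4],"turn":0,"gripper":0.55},{"offset":[-0.07,-0.02,0.4],"turn":0,"gripper":0.55},{"offset":[0,0,0.28],"turn":0,"gripper":0.55},{"offset":[0,0,0],"turn":0,"gripper":0.55}]' 
python3 -m jog '[{"offset":[0,0,0],"turn":0,"gripper":0},{"offset":[0,0,0],"turn":0,"gripper":0},{"offset":[0,0,0],"turn":0,"gripper":0},{"offset":[0,0,0],"turn":0,"gripper":0},{"offset":[0,0,0],"turn":0,"gripper":0}]' 
python3 -m jog '[{"offset":[0,0,-0.2],"turn":0,"gripper":0},{"offset":[0,0,-0.6],"turn":0,"gripper":0},{"offset":[0,0,-0.7],"turn":0,"gripper":0},{"offset":[0,0,-0.7],"turn":0,"gripper":0},{"offset":[0,0,-0.7],"turn":0,"gripper":0}]' 
python3 -c "
from h import *
plan(87.2,(.5258,-.0455,.14),(.5258,-.0455,.053))"
```

```text
time: 5.95
tool_pos: [0.4167, -0.3332, 0.0054]
ee_rot: [-0.001, 0.663, 0.749, 0.0]
force: [0.3, 0.4, 0.5]
gripper_width: 0.0483
finger_force: 0.0
time: 6.37
tool_pos: [0.4176, -0.3344, 0.0073]
ee_rot: [0.001, 0.663, 0.748, 0.0]
force: [-1.4, 1.0, 7.6]
gripper_width: 0.0255
finger_force: 30.0
time: 6.78
tool_pos: [0.4159, -0.3342, 0.1531]
ee_rot: [-0.0, 0.664, 0.748, -0.0]
force: [0.7, 0.6, -1.5]
gripper_width: 0.0254
finger_force: 30.0
at [ 0.4159 -0.3342  0.1531] yaw 6.8 q7 1.05 F [ 0.7  0.6 -1.5] w 0.025
turn x12: -0.0744
to [ 0.5258 -0.0455  0.14  ] x9: [-0.213, 0.653, 0.029]
to [ 0.5258 -0.0455  0.053 ] x3: [0.0, 0.0, 0.58]
```

```bash

python3 -m jog '[{"offset":[0,0,0],"turn":-0.0744,"gripper":0},{"offset":[0,0,0],"turn":-0.0744,"gripper":0},{"offset":[0,0,0],"turn":-0.0744,"gripper":0},{"offset":[0,0,0],"turn":-0.0744,"gripper":0},{"offset":[0,0,0],"turn":-0.0744,"gripper":0}]' >/dev/null
python3 -m jog '[{"offset":[0,0,0],"turn":-0.0744,"gripper":0},{"offset":[0,0,0],"turn":-0.0744,"gripper":0},{"offset":[0,0,0],"turn":-0.0744,"gripper":0},{"offset":[0,0,0],"turn":-0.0744,"gripper":0},{"offset":[0,0,0],"turn":-0.0744,"gripper":0}]' >/dev/null
python3 -m jog '[{"offset":[0,0,0],"turn":-0.0744,"gripper":0},{"offset":[0,0,0],"turn":-0.0744,"gripper":0},{"offset":[-0.21,0.65,0],"turn":0,"gripper":0},{"offset":[-0.21,0.65,0],"turn":0,"gripper":0},{"offset":[-0.21,0.65,0],"turn":0,"gripper":0}]' >/dev/null
python3 -m jog '[{"offset":[-0.21,0.65,0],"turn":0,"gripper":0},{"offset":[-0.21,0.65,0],"turn":0,"gripper":0},{"offset":[-0.21,0.65,0],"turn":0,"gripper":0},{"offset":[-0.21,0.65,0],"turn":0,"gripper":0},{"offset":[-0.21,0.65,0],"turn":0,"gripper":0}]'
python3 -c "
from h import *
plan(87.2,(.5258,-.0455,.14),(.5258,-.0455,.057))
im,d=shot('top','hold1'); cv2.imwrite('pics/hold1.png',np.vstack([cv2.resize(im[130:310,260:500],None,fx=2.5,fy=2.5)]))
"
```

```text
time: 8.45
tool_pos: [0.5132, -0.0773, 0.1519]
ee_rot: [0.0, 0.024, 1.0, -0.0]
force: [0.8, -0.6, -1.6]
gripper_width: 0.0255
finger_force: 30.0
at [ 0.5132 -0.0773  0.1519] yaw 87.2 q7 1.71 F [ 0.8 -0.6 -1.6] w 0.026
to [ 0.5258 -0.0455  0.14  ] x2: [-0.111, 0.324, 0.119]
to [ 0.5258 -0.0455  0.057 ] x3: [0.0, 0.0, 0.553]
```

View pics/hold1.png

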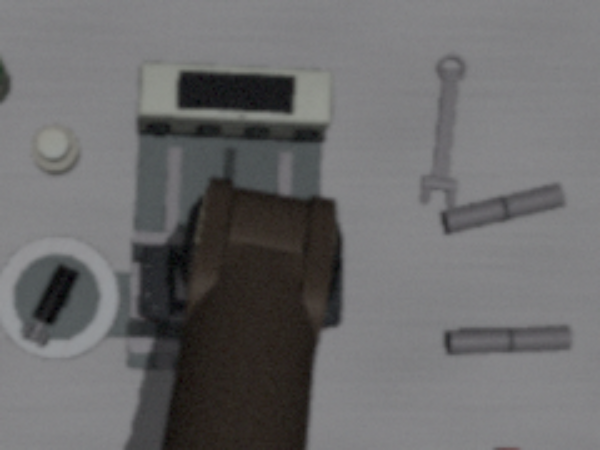

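The arm hides the groove from above. The tube is held (opening 25.5 mm), and the other two lie where they were. I'll place it now.

```bash

python3 -m jog '[{"offset":[-0.11,0.32,0.12],"turn":0,"gripper":0},{"offset":[-0.11,0.32,0.12],"turn":0,"gripper":0},{"offset":[0,0,0.4],"turn":0,"gripper":0},{"offset":[0,0,0.4],"turn":0,"gripper":0},{"offset":[0,0,0.3],"turn":0,"gripper":0}]'
python3 -m jog '[{"offset":[0,0,0.2],"turn":0,"gripper":0},{"offset":[0,0,0.2],"turn":0,"gripper":0},{"offset":[0,0,0],"turn":0,"gripper":0}]'
python3 -c "
from h import *
plan(87.2,(.5258,-.0455,.057))
im,d=shot('side','place1'); cv2.imwrite('pics/place1.png',cv2.resize(im[200:330,240:460],None,fx=3,fy=3))
"
```

```text
time: 8.92
tool_pos: [0.5251, -0.0472, 0.0835]
ee_rot: [-0.0, 0.024, 1.0, -0.0]
force: [-0.1, 0.8, -1.7]
gripper_width: 0.0248
finger_force: 30.0
time: 9.17
tool_pos: [0.5247, -0.0474, 0.0629]
ee_rot: [-0.001, 0.024, 1.0, -0.0]
force: [0.1, 0.8, -1.5]
gripper_width: 0.0256
finger_force: 30.0
at [ 0.5247 -0.0474  0.0629] yaw 87.2 q7 1.70 F [ 0.1  0.8 -1.5] w 0.026
to [ 0.5258 -0.0455  0.057 ] x1: [-0.02, 0.039, 0.118]
```

View pics/place1.png

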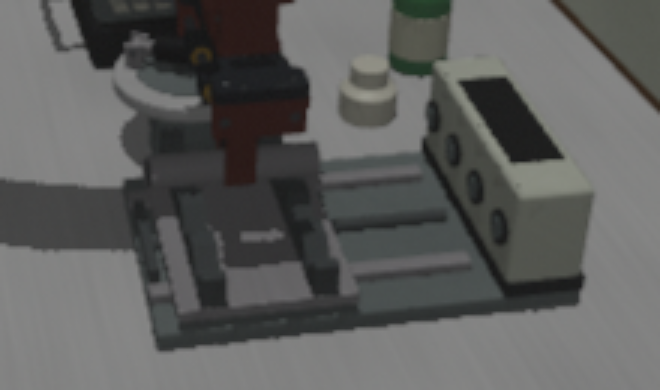

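The tube lies over groove 2, parallel to it and centred between the V rows (tube from about x=150 to 320 in the crop). I'll lower and release.

```bash

python3 -m jog '[{"offset":[-0.02,0.04,0.06],"turn":0,"gripper":0},{"offset":[0,0,0.06],"turn":0,"gripper":0},{"offset":[0,0,0],"turn":0,"gripper":0}]'
python3 -m jog '[{"offset":[0,0,0],"turn":0,"gripper":0.42},{"offset":[0,0,0],"turn":0,"gripper":0.42},{"offset":[0,0,0],"turn":0,"gripper":0.42}]'
python3 -m jog '[{"offset":[0,0,-0.3],"turn":0,"gripper":0.42},{"offset":[0,0,-0.6],"turn":0,"gripper":0.5},{"offset":[0,0,-0.7],"turn":0,"gripper":0.55},{"offset":[0,0,-0.7],"turn":0,"gripper":0.55},{"offset":[0,0,0],"turn":0,"gripper":0.55}]'
python3 -c "
from h import *
tubes('side')
plan(4.8,(.476,-.378,.14),(.476,-.378,.005))
"
```

```text
time: 9.47
tool_pos: [0.527, -0.045, 0.0583]
ee_rot: [0.0, 0.024, 1.0, 0.0]
force: [-0.1, -0.5, -2.1]
gripper_width: 0.0254
finger_force: 30.0
time: 9.72
tool_pos: [0.5271, -0.0452, 0.0586]
ee_rot: [0.0, 0.024, 1.0, 0.0]
force: [-0.6, 0.2, -0.4]
gripper_width: 0.0364
finger_force: 0.0
time: 10.13
tool_pos: [0.5303, -0.0458, 0.1797]
ee_rot: [0.005, 0.024, 1.0, 0.0]
force: [1.2, -0.0, 1.1]
gripper_width: 0.0482
finger_force: 0.0
conf 0.75 red -0 c(0.4748,-0.3798) ztop 0.026 axis -87.3 len 0.130
conf 0.65 red -0 c(0.5228,-0.0530) ztop 0.074 axis -2.7 len 0.129
conf 0.61 red -0 c(0.6246,-0.3761) ztop 0.026 axis -75.5 len 0.128
conf 0.56 red 64 c(0.2947,-0.3788) ztop 0.026 axis -0.6 len 0.128
at [ 0.5278 -0.0452  0.1748] yaw 87.2 q7 1.64 F [-0.3  0.3  0.3] w 0.048
turn x12: 0.0763
to [ 0.476 -0.378  0.14 ] x10: [-0.655, -0.159, 0.07]
to [ 0.476 -0.378  0.005] x4: [0.0, 0.0, 0.675]
```

```bash

python3 -m jog '[{"offset":[0,0,0],"turn":0.078,"gripper":0.7},{"offset":[0,0,0],"turn":0.078,"gripper":0.7},{"offset":[0,0,0],"turn":0.078,"gripper":0.7},{"offset":[0,0,0],"turn":0.078,"gripper":0.7},{"offset":[0,0,0],"turn":0.078,"gripper":0.7}]' >/dev/null
python3 -m jog '[{"offset":[0,0,0],"turn":0.078,"gripper":0.7},{"offset":[0,0,0],"turn":0.078,"gripper":0.7},{"offset":[0,0,0],"turn":0.078,"gripper":0.7},{"offset":[0,0,0],"turn":0.078,"gripper":0.7},{"offset":[0,0,0],"turn":0.078,"gripper":0.7}]' >/dev/null
python3 -m jog '[{"offset":[0,0,0],"turn":0.078,"gripper":0.7},{"offset":[0,0,0],"turn":0.078,"gripper":0.7},{"offset":[0,0,0],"turn":0,"gripper":0.7}]' 
python3 -c "
from h import *
plan(2.8,(.476,-.378,.14),(.476,-.378,.005))
"
```

```text
time: 11.32
tool_pos: [0.5259, -0.0451, 0.1718]
ee_rot: [-0.001, 0.69, 0.724, -0.001]
force: [0.2, 0.7, -0.4]
gripper_width: 0.0615
finger_force: 0.0
at [ 0.5259 -0.0451  0.1718] yaw 2.7 q7 0.29 F [ 0.2  0.7 -0.4] w 0.061
to [ 0.476 -0.378  0.14 ] x10: [-0.66, -0.132, 0.064]
to [ 0.476 -0.378  0.005] x4: [0.0, 0.0, 0.675]
```

```bash

python3 -m jog '[{"offset":[-0.66,-0.13,0.05],"turn":0,"gripper":0.7},{"offset":[-0.66,-0.13,0.05],"turn":0,"gripper":0.7},{"offset":[-0.66,-0.13,0.05],"turn":0,"gripper":0.7},{"offset":[-0.66,-0.13,0.05],"turn":0,"gripper":0.7},{"offset":[-0.66,-0.13,0.05],"turn":0,"gripper":0.7}]' >/dev/null
python3 -m jog '[{"offset":[-0.66,-0.13,0.05],"turn":0,"gripper":0.7},{"offset":[-0.66,-0.13,0.05],"turn":0,"gripper":0.7},{"offset":[-0.66,-0.13,0.05],"turn":0,"gripper":0.7},{"offset":[-0.66,-0.13,0.05],"turn":0,"gripper":0.7},{"offset":[-0.66,-0.13,0.05],"turn":0,"gripper":0.7}]' >/dev/null
python3 -m jog '[{"offset":[0,0,0.5],"turn":0,"gripper":0.7},{"offset":[0,0,0.5],"turn":0,"gripper":0.7},{"offset":[0,0,0.3],"turn":0,"gripper":0.7},{"offset":[0,0,0],"turn":0,"gripper":0.7}]'
python3 -c "
from h import *
tubes('side')
plan(2.8,(.476,-.378,.006))
"
```

```text
time: 12.48
tool_pos: [0.4768, -0.3765, 0.0788]
ee_rot: [-0.003, 0.687, 0.727, -0.001]
force: [-0.5, -0.2, -0.5]
gripper_width: 0.0616
finger_force: 0.0
conf 0.89 red 70 c(0.2968,-0.3779) ztop 0.026 axis -0.4 len 0.133
conf 0.81 red -0 c(0.4779,-0.3800) ztop 0.026 axis -87.5 len 0.129
conf 0.80 red -0 c(0.6153,-0.3783) ztop 0.026 axis -75.3 len 0.130
conf 0.75 red -0 c(0.4855,-0.0510) ztop 0.074 axis -1.6 len 0.054
at [ 0.4785 -0.378   0.0823] yaw 3.1 q7 1.02 F [ 0.4  0.5 -0.1] w 0.062
turn x1: 0.0037
to [ 0.476 -0.378  0.006] x3: [0.001, -0.016, 0.509]
```

```bash

python3 -m jog '[{"offset":[0,-0.02,0.5],"turn":0,"gripper":0.7},{"offset":[0,0,0.5],"turn":0,"gripper":0.7},{"offset":[0,0,0.3],"turn":0,"gripper":0.7},{"offset":[0,0,0.18],"turn":0,"gripper":0.7},{"offset":[0,0,0],"turn":0,"gripper":0.7}]'
python3 -m jog '[{"offset":[0,0,0],"turn":0,"gripper":0},{"offset":[0,0,0],"turn":0,"gripper":0},{"offset":[0,0,0],"turn":0,"gripper":0},{"offset":[0,0,0],"turn":0,"gripper":0},{"offset":[0,0,0],"turn":0,"gripper":0}]' 
python3 -m jog '[{"offset":[0,0,0],"turn":0,"gripper":0},{"offset":[0,0,-0.6],"turn":0,"gripper":0},{"offset":[0,0,-0.7],"turn":0,"gripper":0},{"offset":[0,0,-0.7],"turn":0,"gripper":0},{"offset":[0,0,-0.7],"turn":0,"gripper":0}]' 
python3 -c "
from h import *
plan(87.2,(.524,-.0975,.14),(.524,-.0975,.057))"
```

```text
time: 13.0
tool_pos: [0.4779, -0.3778, 0.0084]
ee_rot: [-0.001, 0.688, 0.726, -0.0]
force: [0.1, -0.6, -0.5]
gripper_width: 0.0617
finger_force: 0.0
time: 13.42
tool_pos: [0.4786, -0.3784, 0.0099]
ee_rot: [0.001, 0.688, 0.725, 0.0]
force: [0.8, -0.6, -0.3]
gripper_width: 0.0316
finger_force: 0.0
time: 13.83
tool_pos: [0.4776, -0.378, 0.1454]
ee_rot: [-0.0, 0.688, 0.725, -0.0]
force: [0.7, 0.8, -0.8]
gripper_width: 0.0255
finger_force: 29.9
at [ 0.4776 -0.378   0.1454] yaw 3.0 q7 0.97 F [ 0.7  0.8 -0.8] w 0.025
turn x13: -0.0720
to [ 0.524  -0.0975  0.14  ] x9: [-0.073, 0.628, 0.012]
to [ 0.524  -0.0975  0.057 ] x3: [0.0, 0.0, 0.553]
```

```bash

python3 -m jog '[{"offset":[0,0,0],"turn":-0.072,"gripper":0},{"offset":[0,0,0],"turn":-0.072,"gripper":0},{"offset":[0,0,0],"turn":-0.072,"gripper":0},{"offset":[0,0,0],"turn":-0.072,"gripper":0},{"offset":[0,0,0],"turn":-0.072,"gripper":0}]' >/dev/null
python3 -m jog '[{"offset":[0,0,0],"turn":-0.072,"gripper":0},{"offset":[0,0,0],"turn":-0.072,"gripper":0},{"offset":[0,0,0],"turn":-0.072,"gripper":0},{"offset":[0,0,0],"turn":-0.072,"gripper":0},{"offset":[0,0,0],"turn":-0.072,"gripper":0}]' >/dev/null
python3 -m jog '[{"offset":[0,0,0],"turn":-0.072,"gripper":0},{"offset":[0,0,0],"turn":-0.072,"gripper":0},{"offset":[0,0,0],"turn":-0.072,"gripper":0},{"offset":[-0.07,0.63,0],"turn":0,"gripper":0},{"offset":[-0.07,0.63,0],"turn":0,"gripper":0}]' >/dev/null
python3 -m jog '[{"offset":[-0.07,0.63,0],"turn":0,"gripper":0},{"offset":[-0.07,0.63,0],"turn":0,"gripper":0},{"offset":[-0.07,0.63,0],"turn":0,"gripper":0},{"offset":[-0.07,0.63,0],"turn":0,"gripper":0},{"offset":[-0.07,0.63,0],"turn":0,"gripper":0}]'
python3 -m jog '[{"offset":[-0.07,0.63,0],"turn":0,"gripper":0},{"offset":[-0.07,0.63,0],"turn":0,"gripper":0},{"offset":[0,0,0],"turn":0,"gripper":0}]'
python3 -c "
from h import *
tubes('side')
plan(87.2,(.524,-.0975,.14),(.524,-.0975,.057))
"
```

```text
time: 15.5
tool_pos: [0.513, -0.1577, 0.1442]
ee_rot: [-0.0, 0.024, 1.0, -0.0]
force: [0.3, 0.3, -1.7]
gripper_width: 0.0253
finger_force: 29.9
time: 15.75
tool_pos: [0.5242, -0.0892, 0.144]
ee_rot: [0.0, 0.02, 1.0, 0.002]
force: [0.6, -0.4, -0.0]
gripper_width: 0.0253
finger_force: 29.9
conf 0.91 red 67 c(0.2966,-0.3787) ztop 0.026 axis -0.7 len 0.129
conf 0.80 red -0 c(0.6147,-0.3786) ztop 0.026 axis -75.3 len 0.129
conf 0.74 red -0 c(0.5218,-0.0524) ztop 0.074 axis -2.7 len 0.128
conf 0.61 red -0 c(0.5833,-0.0242) ztop 0.160 axis -1.3 len 0.277
conf 0.18 red -1 c(0.5215,-0.0556) ztop 0.058 axis -88.9 len 0.237
at [ 0.5233 -0.0952  0.1442] yaw 87.4 q7 1.70 F [-0.3 -0.8 -0.9] w 0.025
turn x1: 0.0025
to [ 0.524  -0.0975  0.14  ] x1: [-0.016, -0.045, 0.083]
to [ 0.524  -0.0975  0.057 ] x3: [0.0, 0.0, 0.553]
```

```bash

python3 -m jog '[{"offset":[-0.01,-0.04,0.4],"turn":0,"gripper":0},{"offset":[0,0,0.5],"turn":0,"gripper":0},{"offset":[0,0,0.35],"turn":0,"gripper":0},{"offset":[0,0,0.2],"turn":0,"gripper":0},{"offset":[0,0,0.15],"turn":0,"gripper":0}]'
python3 -m jog '[{"offset":[0,0,0.06],"turn":0,"gripper":0},{"offset":[0,0,0],"turn":0,"gripper":0},{"offset":[0,0,0],"turn":0,"gripper":0}]'
python3 -c "
from h import *
tubes('side')
plan(87.2,(.524,-.0975,.060))
im,d=shot('side'); cv2.imwrite('pics/place2.png',cv2.resize(im[200:330,240:460],None,fx=3,fy=3))
"
```

```text
time: 16.27
tool_pos: [0.5228, -0.1, 0.0631]
ee_rot: [-0.001, 0.025, 1.0, -0.0]
force: [0.3, -0.3, -0.7]
gripper_width: 0.0251
finger_force: 29.9
time: 16.52
tool_pos: [0.5242, -0.099, 0.0618]
ee_rot: [0.001, 0.024, 1.0, -0.0]
force: [0.5, -0.3, -0.4]
gripper_width: 0.0257
finger_force: 29.9
conf 0.92 red -0 c(0.5218,-0.0970) ztop 0.077 axis -3.5 len 0.129
conf 0.87 red -0 c(0.4844,-0.0520) ztop 0.074 axis -4.2 len 0.055
conf 0.86 red -0 c(0.6191,-0.3772) ztop 0.026 axis -75.1 len 0.131
conf 0.69 red 65 c(0.2950,-0.3793) ztop 0.026 axis -0.5 len 0.128
at [ 0.5243 -0.0988  0.062 ] yaw 87.2 q7 1.74 F [ 0.2 -0.2 -1. ] w 0.026
to [ 0.524  -0.0975  0.06  ] x1: [0.007, 0.027, 0.039]
```

View pics/place2.png

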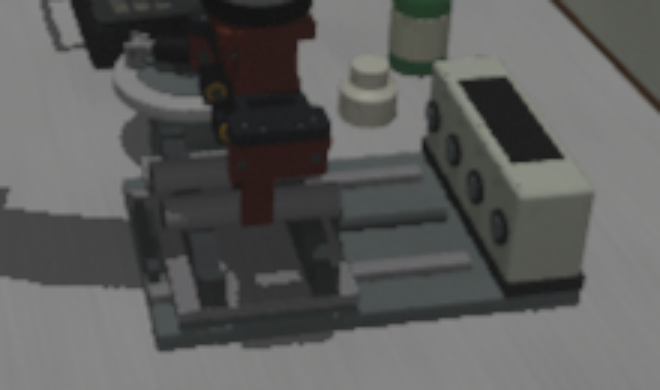

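Tube 2 sits over groove 1, about 2 mm above seated, and tube 1 sits behind it in groove 2.

```bash

python3 -m jog '[{"offset":[0,0,0.05],"turn":0,"gripper":0},{"offset":[0,0,0],"turn":0,"gripper":0},{"offset":[0,0,0],"turn":0,"gripper":0.42},{"offset":[0,0,0],"turn":0,"gripper":0.42},{"offset":[0,0,0],"turn":0,"gripper":0.42}]'
python3 -m jog '[{"offset":[0,0,-0.3],"turn":0,"gripper":0.42},{"offset":[0,0,-0.6],"turn":0,"gripper":0.5},{"offset":[0,0,-0.7],"turn":0,"gripper":0.7},{"offset":[0,0,-0.5],"turn":0,"gripper":0.7},{"offset":[0,0,0],"turn":0,"gripper":0.7}]'
python3 -m jog '[{"offset":[0,0,0],"turn":0.074,"gripper":0.7},{"offset":[0,0,0],"turn":0.074,"gripper":0.7},{"offset":[0,0,0],"turn":0.074,"gripper":0.7},{"offset":[0,0,0],"turn":0.074,"gripper":0.7},{"offset":[0,0,0],"turn":0.074,"gripper":0.7}]' >/dev/null
python3 -m jog '[{"offset":[0,0,0],"turn":0.074,"gripper":0.7},{"offset":[0,0,0],"turn":0.074,"gripper":0.7},{"offset":[0,0,0],"turn":0.074,"gripper":0.7},{"offset":[0,0,0],"turn":0.074,"gripper":0.7},{"offset":[0,0,0],"turn":0.074,"gripper":0.7}]' >/dev/null
python3 -m jog '[{"offset":[0,0,0],"turn":0.074,"gripper":0.7},{"offset":[0,0,0],"turn":0,"gripper":0.7}]' 
python3 -c "
from h import *
tubes('side')
tubes('top')
plan(13.6,(.618,-.3785,.14),(.618,-.3785,.006))
"
```

```text
time: 17.08
tool_pos: [0.5236, -0.0987, 0.0586]
ee_rot: [-0.0, 0.024, 1.0, -0.0]
force: [-0.8, -0.2, 1.5]
gripper_width: 0.0366
finger_force: 0.0
time: 17.5
tool_pos: [0.5264, -0.0993, 0.1686]
ee_rot: [0.004, 0.024, 1.0, -0.0]
force: [0.9, 0.2, 0.1]
gripper_width: 0.0594
finger_force: 0.0
time: 18.5
tool_pos: [0.5233, -0.0986, 0.163]
ee_rot: [-0.0, 0.618, 0.786, -0.0]
force: [-0.3, -0.5, 0.8]
gripper_width: 0.0614
finger_force: 0.0
conf 0.94 red -0 c(0.5199,-0.1045) ztop 0.075 axis -3.1 len 0.130
conf 0.79 red -0 c(0.6244,-0.3754) ztop 0.026 axis -76.0 len 0.130
conf 0.71 red 62 c(0.2975,-0.3789) ztop 0.026 axis 0.0 len 0.133
conf 0.64 red -1 c(0.5382,0.0979) ztop 0.090 axis -9.5 len 0.169
conf 0.63 red -0 c(0.5227,-0.0438) ztop 0.075 axis -2.8 len 0.128
conf 0.94 red -2 c(0.6186,-0.3732) ztop 0.029 axis -77.0 len 0.128
conf 0.73 red 68 c(0.2962,-0.3723) ztop 0.028 axis 0.1 len 0.127
conf 0.69 red -1 c(0.5245,-0.0438) ztop 0.078 axis -5.9 len 0.121
conf 0.26 red -4 c(0.5193,0.1041) ztop 0.094 axis 73.2 len 0.122
at [ 0.5235 -0.0985  0.1634] yaw 14.2 q7 0.53 F [-0.6  0.9 -0.1] w 0.062
turn x1: 0.0065
to [ 0.618  -0.3785  0.14  ] x9: [-0.654, 0.058, 0.052]
to [ 0.618  -0.3785  0.006 ] x4: [0.0, 0.0, 0.67]
```

```bash

python3 -m jog '[{"offset":[-0.65,0.06,0.05],"turn":0.006,"gripper":0.7},{"offset":[-0.65,0.06,0.05],"turn":0,"gripper":0.7},{"offset":[-0.65,0.06,0.05],"turn":0,"gripper":0.7},{"offset":[-0.65,0.06,0.05],"turn":0,"gripper":0.7},{"offset":[-0.65,0.06,0.05],"turn":0,"gripper":0.7}]' >/dev/null
python3 -m jog '[{"offset":[-0.65,0.06,0.05],"turn":0,"gripper":0.7},{"offset":[-0.65,0.06,0.05],"turn":0,"gripper":0.7},{"offset":[-0.65,0.06,0.05],"turn":0,"gripper":0.7},{"offset":[-0.62,0.06,0.05],"turn":0,"gripper":0.7},{"offset":[0,0,0.3],"turn":0,"gripper":0.7}]' >/dev/null
python3 -m jog '[{"offset":[0,0,0.5],"turn":0,"gripper":0.7},{"offset":[0,0,0.5],"turn":0,"gripper":0.7},{"offset":[0,0,0],"turn":0,"gripper":0.7}]'
python3 -c "
from h import *
plan(13.6,(.619,-.376,.006))
"
```

```text
time: 19.78
tool_pos: [0.615, -0.3735, 0.0704]
ee_rot: [-0.004, 0.619, 0.785, -0.0]
force: [-0.5, 0.4, -0.2]
gripper_width: 0.0614
finger_force: 0.0
at [ 0.615  -0.3735  0.0704] yaw 13.5 q7 0.99 F [-0.5  0.4 -0.2] w 0.061
to [ 0.619 -0.376  0.006] x2: [-0.033, 0.033, 0.644]
```

```bash

python3 -m jog '[{"offset":[-0.03,0.04,0.5],"turn":0,"gripper":0.7},{"offset":[-0.03,0.04,0.4],"turn":0,"gripper":0.7},{"offset":[0,0,0.25],"turn":0,"gripper":0.7},{"offset":[0,0,0.15],"turn":0,"gripper":0.7},{"offset":[0,0,0],"turn":0,"gripper":0.7}]'
python3 -m jog '[{"offset":[0,0,0],"turn":0,"gripper":0},{"offset":[0,0,0],"turn":0,"gripper":0},{"offset":[0,0,0],"turn":0,"gripper":0},{"offset":[0,0,0],"turn":0,"gripper":0},{"offset":[0,0,0],"turn":0,"gripper":0}]' >/dev/null
python3 -m jog '[{"offset":[0,0,0],"turn":0,"gripper":0},{"offset":[0,0,0],"turn":0,"gripper":0},{"offset":[0,0,0],"turn":0,"gripper":0}]'
python3 -m jog '[{"offset":[0,0,-0.5],"turn":0,"gripper":0},{"offset":[0,0,-0.6],"turn":0,"gripper":0},{"offset":[0,0,-0.7],"turn":0,"gripper":0},{"offset":[0,0,-0.7],"turn":0,"gripper":0},{"offset":[0,0,-0.4],"turn":0,"gripper":0}]' 
python3 -c "
from h import *
plan(87.2,(.521,-.1505,.14),(.521,-.1505,.057))"
```

```text
time: 20.2
tool_pos: [0.6218, -0.3767, 0.0101]
ee_rot: [-0.001, 0.619, 0.785, -0.0]
force: [-0.7, -0.2, -0.3]
gripper_width: 0.0612
finger_force: 0.0
time: 20.87
tool_pos: [0.6226, -0.3773, 0.0116]
ee_rot: [0.0, 0.619, 0.785, 0.0]
force: [-0.0, 1.2, 4.2]
gripper_width: 0.0252
finger_force: 30.0
time: 21.28
tool_pos: [0.6233, -0.3781, 0.1601]
ee_rot: [0.002, 0.62, 0.785, 0.0]
force: [1.2, -0.8, -1.3]
gripper_width: 0.0253
finger_force: 30.0
at [ 0.6233 -0.3781  0.1601] yaw 13.4 q7 0.95 F [ 1.2 -0.8 -1.3] w 0.025
turn x11: -0.0745
to [ 0.521  -0.1505  0.14  ] x8: [0.283, 0.556, 0.05]
to [ 0.521  -0.1505  0.057 ] x3: [0.0, 0.0, 0.553]
```

```bash

python3 -m jog '[{"offset":[0,0,0],"turn":-0.0745,"gripper":0},{"offset":[0,0,0],"turn":-0.0745,"gripper":0},{"offset":[0,0,0],"turn":-0.0745,"gripper":0},{"offset":[0,0,0],"turn":-0.0745,"gripper":0},{"offset":[0,0,0],"turn":-0.0745,"gripper":0}]' >/dev/null
python3 -m jog '[{"offset":[0,0,0],"turn":-0.0745,"gripper":0},{"offset":[0,0,0],"turn":-0.0745,"gripper":0},{"offset":[0,0,0],"turn":-0.0745,"gripper":0},{"offset":[0,0,0],"turn":-0.0745,"gripper":0},{"offset":[0,0,0],"turn":-0.0745,"gripper":0}]' >/dev/null
python3 -m jog '[{"offset":[0,0,0],"turn":-0.0745,"gripper":0},{"offset":[0.28,0.56,0],"turn":0,"gripper":0},{"offset":[0.28,0.56,0],"turn":0,"gripper":0},{"offset":[0.28,0.56,0],"turn":0,"gripper":0},{"offset":[0.28,0.56,0],"turn":0,"gripper":0}]' >/dev/null
python3 -m jog '[{"offset":[0.28,0.56,0],"turn":0,"gripper":0},{"offset":[0.28,0.56,0],"turn":0,"gripper":0},{"offset":[0.28,0.56,0],"turn":0,"gripper":0},{"offset":[0.28,0.56,0.3],"turn":0,"gripper":0},{"offset":[0,0,0],"turn":0,"gripper":0}]'
python3 -m jog '[{"offset":[0,0,0],"turn":0,"gripper":0}]'
python3 -c "
from h import *
tubes('side')
plan(87.2,(.521,-.1505,.064))
"
```

```text
time: 22.95
tool_pos: [0.5182, -0.1414, 0.139]
ee_rot: [-0.002, 0.022, 1.0, 0.002]
force: [-0.3, 0.0, -2.4]
gripper_width: 0.0252
finger_force: 30.0
time: 23.03
tool_pos: [0.5206, -0.146, 0.1406]
ee_rot: [-0.001, 0.023, 1.0, 0.0]
force: [0.4, -0.4, -0.1]
gripper_width: 0.0253
finger_force: 30.0
conf 0.89 red 64 c(0.2975,-0.3787) ztop 0.026 axis 0.2 len 0.134
conf 0.83 red -0 c(0.5204,-0.1046) ztop 0.075 axis -2.6 len 0.130
conf 0.83 red 0 c(0.5275,-0.0496) ztop 0.067 axis -1.3 len 0.140
conf 0.82 red -0 c(0.5430,-0.0729) ztop 0.154 axis 11.9 len 0.216
at [ 0.5219 -0.1487  0.1414] yaw 87.2 q7 1.77 F [ 0.3  0.3 -1.1] w 0.025
to [ 0.521  -0.1505  0.064 ] x3: [0.005, -0.012, 0.516]
```

```bash

python3 -m jog '[{"offset":[0,-0.03,0.5],"turn":0,"gripper":0},{"offset":[0,0,0.5],"turn":0,"gripper":0},{"offset":[0,0,0.35],"turn":0,"gripper":0},{"offset":[0,0,0.19],"turn":0,"gripper":0},{"offset":[0,0,0],"turn":0,"gripper":0}]'
python3 -m jog '[{"offset":[0,0,0],"turn":0,"gripper":0},{"offset":[0,0,0],"turn":0,"gripper":0}]'
python3 -c "
from h import *
tubes('side')
plan(87.2,(.521,-.1505,.061))
im,d=shot('side'); cv2.imwrite('pics/place3.png',cv2.resize(im[200:330,240:460],None,fx=3,fy=3))
"
```

```text
time: 23.55
tool_pos: [0.521, -0.1503, 0.0626]
ee_rot: [-0.001, 0.025, 1.0, 0.0]
force: [0.3, -0.5, -1.3]
gripper_width: 0.0257
finger_force: 30.0
time: 23.72
tool_pos: [0.5222, -0.1503, 0.0651]
ee_rot: [0.001, 0.025, 1.0, -0.0]
force: [1.0, 0.2, -1.0]
gripper_width: 0.0257
finger_force: 30.0
conf 0.77 red -0 c(0.4848,-0.0516) ztop 0.074 axis -3.7 len 0.057
conf 0.61 red -0 c(0.4847,-0.1023) ztop 0.075 axis -2.3 len 0.056
conf 0.57 red -0 c(0.5171,-0.1466) ztop 0.079 axis -3.1 len 0.129
conf 0.51 red -0 c(0.7078,-0.3169) ztop 0.008 axis -6.1 len 0.164
at [ 0.5222 -0.15    0.0652] yaw 87.2 q7 1.79 F [-0.3  0.2 -1.4] w 0.025
to [ 0.521  -0.1505  0.061 ] x1: [0.023, -0.011, 0.084]
```

View pics/place3.png

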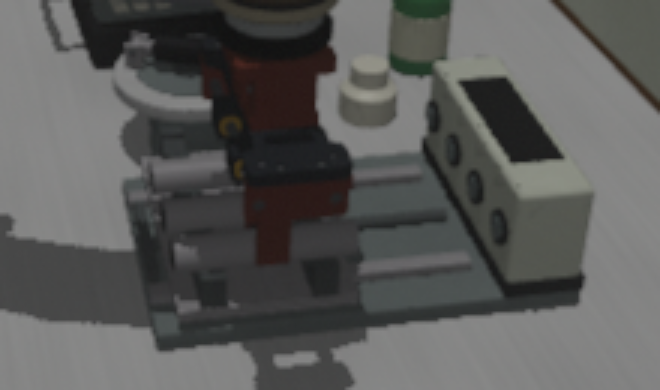

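Tube 3 is over groove 0, parallel and about 4 mm above seated. I'll lower, release, and then measure the handle.

```bash

python3 -m jog '[{"offset":[0.02,-0.01,0.085],"turn":0,"gripper":0},{"offset":[0,0,0],"turn":0,"gripper":0},{"offset":[0,0,0],"turn":0,"gripper":0.42},{"offset":[0,0,0],"turn":0,"gripper":0.42},{"offset":[0,0,0],"turn":0,"gripper":0.42}]'
python3 -m jog '[{"offset":[0,0,-0.3],"turn":0,"gripper":0.42},{"offset":[0,0,-0.6],"turn":0,"gripper":0.5},{"offset":[0,0,-0.7],"turn":0,"gripper":0.55},{"offset":[0,0,-0.7],"turn":0,"gripper":0.55},{"offset":[0,0,0],"turn":0,"gripper":0.55}]'
python3 -c "
from h import *
tubes('side')
for c in('top','side'):
    im,d=shot(c); P=pts(c,d,np.ones((480,640),bool))
    S=P[(np.hypot(P[:,0]-.52,P[:,1]-.106)<.07)&(P[:,2]>.083)&(P[:,2]<.11)]
    q=S[:,:2].astype(np.float32); print(c,len(S),S.mean(0),cv2.minAreaRect(q),S[:,2].max())
    for n in('handle_pivot','handle_grip','wheel_hub'):
        print(n,[(round(r['confidence'],2),cam2w(c,r['xyz']).round(4).tolist()) for r in ctrl.spot_point(c,n)][:3])
plan(66,(.521,.104,.2))
"
```

```text
time: 24.28
tool_pos: [0.5202, -0.1501, 0.0599]
ee_rot: [-0.0, 0.024, 1.0, -0.0]
force: [-1.7, 0.4, -0.5]
gripper_width: 0.0368
finger_force: 0.0
time: 24.7
tool_pos: [0.5236, -0.1511, 0.1812]
ee_rot: [0.005, 0.025, 1.0, -0.001]
force: [1.8, 0.3, 0.7]
gripper_width: 0.048
finger_force: 0.0
conf 0.93 red -0 c(0.5202,-0.0533) ztop 0.074 axis -3.1 len 0.127
conf 0.80 red -0 c(0.5213,-0.0955) ztop 0.075 axis -2.5 len 0.128
conf 0.79 red 65 c(0.2949,-0.3789) ztop 0.026 axis -0.3 len 0.129
conf 0.70 red -1 c(0.5216,-0.0744) ztop 0.055 axis -85.6 len 0.200
conf 0.66 red -0 c(0.5163,-0.1553) ztop 0.075 axis -2.8 len 0.130
conf 0.55 red 8 c(0.6817,0.1009) ztop 0.051 axis -12.2 len 0.044
top 298 [0.51269382 0.10867707 0.09510702] ((0.5126848816871643, 0.10979029536247253), (0.028294742107391357, 0.08646781742572784), 63.24031066894531) 0.10730969002061452
handle_pivot [(0.78, [0.4811, 0.1251, 0.0853])]
handle_grip [(0.84, [0.5227, 0.1039, 0.0913]), (0.64, [0.5245, -0.0991, 0.0598]), (0.38, [0.685, 0.112, -0.0034])]
wheel_hub [(0.95, [0.523, 0.1038, 0.072]), (0.24, [0.5245, -0.0443, 0.0604]), (0.19, [0.4248, 0.347, 0.0901])]
side 261 [0.50880017 0.10138518 0.09265228] ((0.50675368309021, 0.10489026457071304), (0.030086683109402657, 0.08766351640224457), 60.00178146362305) 0.10159688679763601
handle_pivot [(0.58, [0.4769, 0.1236, 0.084])]
handle_grip [(0.69, [0.5244, -0.0471, 0.0583]), (0.65, [0.5222, 0.1029, 0.0912])]
wheel_hub [(0.76, [0.5204, 0.1035, 0.0727]), (0.24, [0.5149, -0.1454, 0.0622])]
at [ 0.52   -0.1499  0.174 ] yaw 87.2 q7 1.77 F [-0.1 -0.3  0.2] w 0.048
turn x4: 0.0589
to [0.521 0.104 0.2  ] x8: [0.256, 0.581, -0.065]
```

All three tubes are seated (tops at 75 mm, axes at about -2.8°). Next is the handle: its axis runs at about -26.5° from the pivot at (0.4805, 0.125).

```bash

python3 -m jog '[{"offset":[0,0,0],"turn":0.066,"gripper":0.55},{"offset":[0,0,0],"turn":0.066,"gripper":0.55},{"offset":[0,0,0],"turn":0.066,"gripper":0.55},{"offset":[0,0,0],"turn":0.066,"gripper":0.55},{"offset":[0,0,0],"turn":0,"gripper":0.55}]' 
python3 -c "
from h import *
plan(63.5,(.527,.102,.18),(.527,.102,.076))
"
```

```text
time: 25.62
tool_pos: [0.5202, -0.1499, 0.1745]
ee_rot: [-0.0, 0.232, 0.973, -0.0]
force: [0.7, 0.0, 0.2]
gripper_width: 0.0483
finger_force: 0.0
at [ 0.5202 -0.1499  0.1745] yaw 63.2 q7 1.38 F [0.7 0.  0.2] w 0.048
turn x1: -0.0036
to [0.527 0.102 0.18 ] x8: [0.266, 0.571, -0.014]
to [0.527 0.102 0.076] x3: [0.0, 0.0, 0.693]
```

```bash

python3 -m jog '[{"offset":[0.265,0.57,0],"turn":0,"gripper":0.55},{"offset":[0.265,0.57,0],"turn":0,"gripper":0.55},{"offset":[0.265,0.57,0],"turn":0,"gripper":0.55},{"offset":[0.265,0.57,0],"turn":0,"gripper":0.55},{"offset":[0.265,0.57,0],"turn":0,"gripper":0.55}]' >/dev/null
python3 -m jog '[{"offset":[0.265,0.57,0],"turn":0,"gripper":0.55},{"offset":[0.265,0.57,0],"turn":0,"gripper":0.55},{"offset":[0.265,0.57,0],"turn":0,"gripper":0.55},{"offset":[0,0,0],"turn":0,"gripper":0.55},{"offset":[0,0,0],"turn":0,"gripper":0.55}]'
python3 -m jog '[{"offset":[0,0,0.5],"turn":0,"gripper":0.55},{"offset":[0,0,0.3],"turn":0,"gripper":0.55},{"offset":[0,0,0],"turn":0,"gripper":0.55}]'
python3 -c "
from h import *
plan(63.5,(.527,.102,.076))
im,d=shot('side'); cv2.imwrite('pics/h1.png',cv2.resize(im[150:270,240:400],None,fx=4,fy=4))
"
```

```text
time: 26.45
tool_pos: [0.5272, 0.1035, 0.1745]
ee_rot: [-0.0, 0.226, 0.974, 0.0]
force: [0.2, 0.1, 0.5]
gripper_width: 0.0483
finger_force: 0.0
time: 26.7
tool_pos: [0.5257, 0.0994, 0.1321]
ee_rot: [-0.002, 0.229, 0.973, -0.002]
force: [-0.1, -0.2, -0.0]
gripper_width: 0.0485
finger_force: 0.0
at [0.5257 0.0994 0.1321] yaw 63.5 q7 0.88 F [-0.1 -0.2 -0. ] w 0.048
to [0.527 0.102 0.076] x2: [0.0, 0.029, 0.561]
```

View pics/h1.png

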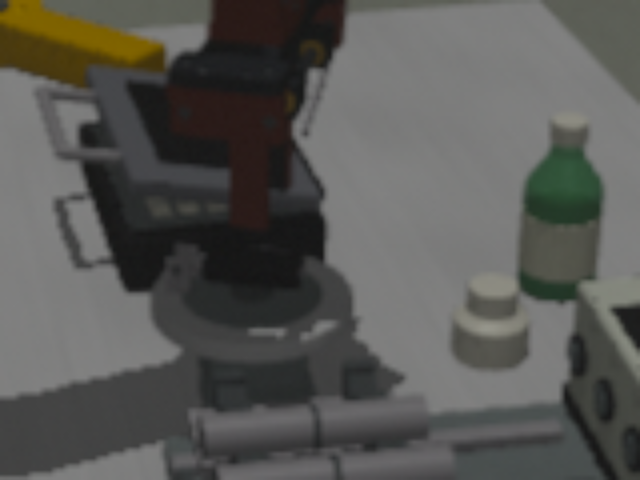

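Fingers straddle the grip (black grip at about (255,265) in the crop), so I'll lower and close.

```bash

python3 -m jog '[{"offset":[0,0.02,0.5],"turn":0,"gripper":0.55},{"offset":[0,0.01,0.35],"turn":0,"gripper":0.55},{"offset":[0,0,0.2],"turn":0,"gripper":0.55},{"offset":[0,0,0.06],"turn":0,"gripper":0.55},{"offset":[0,0,0],"turn":0,"gripper":0.55}]'
python3 -m jog '[{"offset":[0,0,0],"turn":0,"gripper":0},{"offset":[0,0,0],"turn":0,"gripper":0},{"offset":[0,0,0],"turn":0,"gripper":0},{"offset":[0,0,0],"turn":0,"gripper":0},{"offset":[0,0,0],"turn":0,"gripper":0}]'
python3 -c "
from h import *
plan(63.5,(.527,.102,.076))
s=np.array(ctrl.observe()['tool_pos']); p=np.array([.4805,.1252])
d=s[:2]-p; u=np.array([.895,-.446]); r=d@u; print('r',r,'off',d@[.446,.895])
phi=np.linspace(.1,1.62,13); X=r*np.cos(phi); Z=r*np.sin(phi)
for a,b in zip(-np.diff(X)/.05,-np.diff(Z)/.05): print(round(a,3),round(b,3))
"
```

```text
time: 27.17
tool_pos: [0.5283, 0.1022, 0.0795]
ee_rot: [-0.0, 0.23, 0.973, -0.0]
force: [-0.6, 0.2, 0.3]
gripper_width: 0.0486
finger_force: 0.0
time: 27.58
tool_pos: [0.5278, 0.1005, 0.0796]
ee_rot: [-0.0, 0.23, 0.973, -0.001]
force: [-1.4, -5.9, 1.5]
gripper_width: 0.0239
finger_force: 30.0
at [0.5278 0.1005 0.0796] yaw 63.4 q7 0.88 F [-1.4 -5.9  1.5] w 0.024
to [0.527 0.102 0.076] x1: [0.027, 0.02, 0.072]
r 0.053312692586517295 off -0.0010036775795693044
0.022 -0.133
0.039 -0.129
0.055 -0.123
0.07 -0.116
0.084 -0.106
0.097 -0.094
0.108 -0.081
0.117 -0.067
0.125 -0.052
0.13 -0.036
0.134 -0.019
0.135 -0.002
```

```bash

python3 -m jog '[{"offset":[0.022,0,-0.133],"turn":0,"gripper":0},{"offset":[0.039,0,-0.129],"turn":0,"gripper":0},{"offset":[0.055,0,-0.123],"turn":0,"gripper":0},{"offset":[0.07,0,-0.116],"turn":0,"gripper":0},{"offset":[0.084,0,-0.106],"turn":0,"gripper":0}]'
python3 -m jog '[{"offset":[0.097,0,-0.094],"turn":0,"gripper":0},{"offset":[0.108,0,-0.081],"turn":0,"gripper":0},{"offset":[0.117,0,-0.067],"turn":0,"gripper":0},{"offset":[0.125,0,-0.052],"turn":0,"gripper":0}]'
python3 -m jog '[{"offset":[0.13,0,-0.036],"turn":0,"gripper":0},{"offset":[0.134,0,-0.019],"turn":0,"gripper":0},{"offset":[0.1,0,0],"turn":0,"gripper":0},{"offset":[0,0,0],"turn":0,"gripper":0}]'
python3 -c "
from h import *
im,d=shot('side'); cv2.imwrite('pics/h2.png',cv2.resize(im[150:270,240:400],None,fx=4,fy=4))
print(yaw(),ctrl.observe()['force'])
for n in('handle_pivot','handle_grip','wheel_hub'):
        print(n,[(round(r['confidence'],2),cam2w('side',r['xyz']).round(4).tolist()) for r in ctrl.spot_point('side',n)][:3])
"
```

```text
time: 28.0
tool_pos: [0.5152, 0.1069, 0.1096]
ee_rot: [-0.001, 0.23, 0.973, -0.001]
force: [1.2, -4.3, -7.1]
gripper_width: 0.0235
finger_force: 30.0
time: 28.33
tool_pos: [0.4969, 0.1163, 0.1253]
ee_rot: [0.001, 0.231, 0.973, -0.001]
force: [3.2, -8.6, 0.4]
gripper_width: 0.0223
finger_force: 30.0
time: 28.67
tool_pos: [0.4797, 0.1267, 0.1285]
ee_rot: [0.0, 0.23, 0.973, 0.0]
force: [-3.0, -1.2, 2.5]
gripper_width: 0.0069
finger_force: 2.0
63.45290801614901 [-2.32978222 -0.15755444  1.11566699]
handle_pivot [(0.74, [0.4806, 0.1242, 0.0825]), (0.35, [0.5182, -0.0958, 0.0604])]
handle_grip [(0.57, [0.4971, 0.1201, 0.1302])]
wheel_hub [(0.84, [0.5183, 0.1068, 0.0664])]
```

View pics/h2.png

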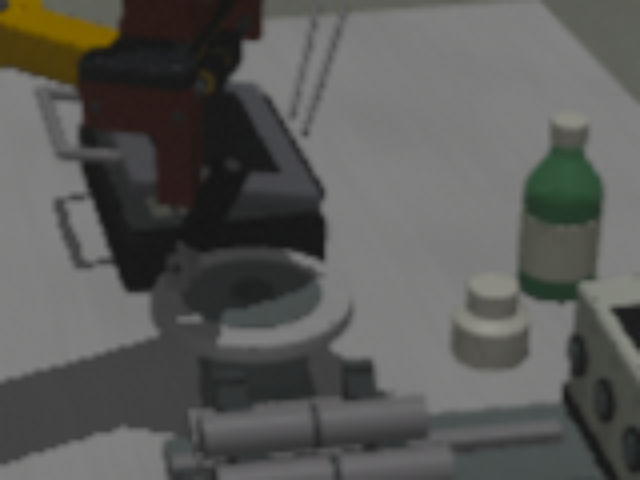

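The grip slipped when the pads ran off it. The handle stands at about 70° (black handle at (215,200) in the crop) and the fingers are shut beyond it. I'll go up, reopen, regrip and pull it the rest of the way.

```bash

python3 -m jog '[{"offset":[0.1,0,-0.3],"turn":0,"gripper":0},{"offset":[0,0,-0.5],"turn":0,"gripper":0},{"offset":[0,0,-0.6],"turn":0,"gripper":0.5},{"offset":[0,0,0],"turn":0,"gripper":0.6},{"offset":[-0.5,0,0],"turn":0,"gripper":0.6}]'
python3 -m jog '[{"offset":[0,0,0],"turn":0,"gripper":0.6},{"offset":[0,0,0],"turn":0,"gripper":0.6},{"offset":[0,0,0],"turn":0,"gripper":0.6}]'
python3 -c "
from h import *
for c in ('side','top'):
  im,d=shot(c)
  for n in('handle_pivot','handle_grip','wheel_hub'):
        print(n,[(round(r['confidence'],2),cam2w(c,r['xyz']).round(4).tolist()) for r in ctrl.spot_point(c,n)][:3])
plan(63.5,(.4975,.1167,.19),(.4975,.1167,.126))
"
```

```text
time: 29.28
tool_pos: [0.4966, 0.121, 0.199]
ee_rot: [0.001, 0.228, 0.974, 0.002]
force: [0.4, 0.7, -0.6]
gripper_width: 0.0167
finger_force: 0.0
time: 29.53
tool_pos: [0.4973, 0.1182, 0.1966]
ee_rot: [-0.0, 0.23, 0.973, -0.0]
force: [1.1, 0.3, -0.4]
gripper_width: 0.037
finger_force: 0.0
handle_pivot [(0.66, [0.4811, 0.1263, 0.0842]), (0.58, [0.5227, -0.0442, 0.0569])]
handle_grip [(0.6, [0.4985, 0.116, 0.1307])]
wheel_hub [(0.89, [0.5186, 0.1054, 0.0668])]
handle_pivot []
handle_grip [(0.66, [0.5658, -0.0724, -0.0004])]
wheel_hub [(0.86, [0.5192, 0.1054, 0.0693]), (0.53, [0.5166, -0.1474, 0.063])]
at [0.4976 0.1181 0.1972] yaw 63.5 q7 0.81 F [-0.9  1.1  0.2] w 0.053
to [0.4975 0.1167 0.19  ] x1: [-0.011, -0.026, 0.144]
to [0.4975 0.1167 0.126 ] x2: [0.0, 0.0, 0.64]
```

```bash

python3 -m jog '[{"offset":[-0.04,-0.03,0.4],"turn":0,"gripper":0.6},{"offset":[0,0,0.5],"turn":0,"gripper":0.6},{"offset":[0,0,0.4],"turn":0,"gripper":0.6},{"offset":[0,0,0.25],"turn":0,"gripper":0.6},{"offset":[0,0,0],"turn":0,"gripper":0.6}]'
python3 -m jog '[{"offset":[0,0,0],"turn":0,"gripper":0},{"offset":[0,0,0],"turn":0,"gripper":0},{"offset":[0,0,0],"turn":0,"gripper":0},{"offset":[0,0,0],"turn":0,"gripper":0},{"offset":[0,0,0],"turn":0,"gripper":0}]'
python3 -m jog '[{"offset":[0,0,0],"turn":0,"gripper":0},{"offset":[0,0,0],"turn":0,"gripper":0},{"offset":[0,0,0],"turn":0,"gripper":0}]'

```

```text
time: 30.35
tool_pos: [0.4972, 0.1153, 0.1172]
ee_rot: [-0.002, 0.23, 0.973, -0.001]
force: [-0.4, -0.6, -0.2]
gripper_width: 0.0528
finger_force: 0.0
time: 30.77
tool_pos: [0.4994, 0.1159, 0.1205]
ee_rot: [0.001, 0.23, 0.973, 0.0]
force: [0.9, 0.2, 2.3]
gripper_width: 0.0235
finger_force: 29.9
time: 31.02
tool_pos: [0.4995, 0.1159, 0.1204]
ee_rot: [0.001, 0.23, 0.973, 0.0]
force: [-0.4, -1.1, 6.0]
gripper_width: 0.0232
finger_force: 29.8
```

```bash

python3 -m jog '[{"offset":[0.1,0,-0.04],"turn":0,"gripper":0},{"offset":[0.1,0,-0.03],"turn":0,"gripper":0}]'
python3 -m jog '[{"offset":[0.1,0,-0.015],"turn":0,"gripper":0},{"offset":[0.1,0,-0.005],"turn":0,"gripper":0}]'
python3 -m jog '[{"offset":[0.05,0,0],"turn":0,"gripper":0},{"offset":[0,0,0],"turn":0,"gripper":0}]'
python3 -c "
from h import *
print(yaw(),ctrl.observe()['force'])
c='side';im,d=shot(c);
for n in('handle_pivot','handle_grip','wheel_hub'):
        print(n,[(round(r['confidence'],2),cam2w(c,r['xyz']).round(4).tolist()) for r in ctrl.spot_point(c,n)][:3])
cv2.imwrite('pics/h3.png',cv2.resize(im[150:270,240:400],None,fx=4,fy=4))
"
```

```text
time: 31.18
tool_pos: [0.4918, 0.1197, 0.1236]
ee_rot: [0.002, 0.23, 0.973, 0.0]
force: [7.2, -2.0, -3.7]
gripper_width: 0.0232
finger_force: 29.9
time: 31.35
tool_pos: [0.4836, 0.124, 0.1252]
ee_rot: [0.003, 0.23, 0.973, 0.001]
force: [6.7, -3.5, 3.9]
gripper_width: 0.0231
finger_force: 29.9
time: 31.52
tool_pos: [0.4811, 0.1254, 0.1254]
ee_rot: [0.003, 0.23, 0.973, 0.001]
force: [5.3, -2.8, 4.4]
gripper_width: 0.0233
finger_force: 30.0
63.42114654710612 [ 5.33930813 -2.7948435   4.44585495]
handle_pivot [(0.53, [0.4806, 0.127, 0.0821])]
handle_grip [(0.5, [0.4898, 0.1202, 0.1346])]
wheel_hub [(0.57, [0.5196, 0.1072, 0.0681])]
```

View pics/h3.png

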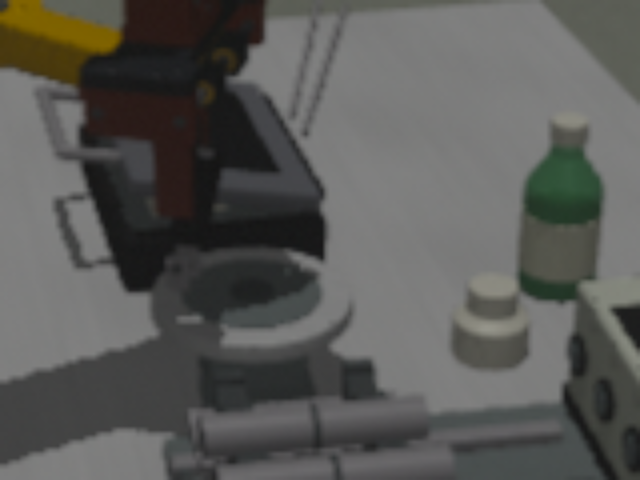

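```bash

python3 -m jog '[{"offset":[0.08,0,0],"turn":0,"gripper":0},{"offset":[0,0,0],"turn":0,"gripper":0}]'
python3 -m jog '[{"offset":[0.06,0,0],"turn":0,"gripper":0},{"offset":[0,0,0],"turn":0,"gripper":0}]'
python3 -c "
from h import *
print(yaw(),ctrl.observe()['force'])
for c in('side','side','top'):
  im,d=shot(c);
  for n in('handle_pivot','handle_grip','wheel_hub'):
        print(n,[(round(r['confidence'],2),cam2w(c,r['xyz']).round(4).tolist()) for r in ctrl.spot_point(c,n)][:3])
"
```

```text
time: 31.88
tool_pos: [0.4778, 0.1271, 0.1255]
ee_rot: [0.003, 0.23, 0.973, 0.001]
force: [5.5, -3.0, 5.1]
gripper_width: 0.0223
finger_force: 30.0
time: 32.05
tool_pos: [0.4752, 0.1285, 0.1255]
ee_rot: [0.003, 0.23, 0.973, 0.001]
force: [6.1, -2.4, 4.7]
gripper_width: 0.0217
finger_force: 29.5
63.40876917193943 [ 6.12938302 -2.40511763  4.65355094]
handle_pivot [(0.75, [0.4794, 0.1269, 0.0871])]
handle_grip []
wheel_hub [(0.73, [0.5215, 0.1063, 0.0703])]
handle_pivot [(0.48, [0.4798, 0.1257, 0.0851])]
handle_grip [(0.78, [0.4836, 0.1217, 0.1366])]
wheel_hub [(0.64, [0.5226, 0.1064, 0.0656])]
handle_pivot []
handle_grip []
wheel_hub [(0.73, [0.5233, 0.1076, 0.0715]), (0.29, [0.5227, -0.1476, 0.0621])]
```

```bash

python3 -m jog '[{"offset":[0,0,0],"turn":0,"gripper":0.6},{"offset":[0,0,0],"turn":0,"gripper":0.6},{"offset":[0,0,0],"turn":0,"gripper":0.6},{"offset":[0,0,0],"turn":0,"gripper":0.6},{"offset":[0,0,-0.5],"turn":0,"gripper":0.6}]'
python3 -m jog '[{"offset":[0,0,-0.6],"turn":0,"gripper":0.6},{"offset":[0,0,-0.6],"turn":0,"gripper":0.6},{"offset":[0,0,0],"turn":0,"gripper":0.6}]'
python3 -c "
from h import *
c='side';im,d=shot(c);P=pts(c,d,np.ones((480,640),bool))
cv2.imwrite('pics/h4.png',cv2.resize(im[150:270,240:400],None,fx=4,fy=4))
S=P[(np.hypot(P[:,0]-.485,P[:,1]-.125)<.04)&(P[:,2]>.1)&(P[:,2]<.168)]
for z in np.arange(.10,.165,.01):
    s=S[abs(S[:,2]-z)<.005]; print(z.round(3),len(s),s.mean(0).round(4) if len(s) else '')
for n in('handle_pivot','handle_grip','wheel_hub'):
        print(n,[(round(r['confidence'],2),cam2w(c,r['xyz']).round(4).tolist()) for r in ctrl.spot_point(c,n)][:3])
plan(63.5,(.4805,.1252,.19))
"
```

```text
time: 33.07
tool_pos: [0.4695, 0.1282, 0.1457]
ee_rot: [-0.003, 0.229, 0.973, -0.002]
force: [-0.0, 0.4, -0.9]
gripper_width: 0.0511
finger_force: 0.0
time: 33.32
tool_pos: [0.4748, 0.1298, 0.2141]
ee_rot: [0.003, 0.23, 0.973, 0.002]
force: [1.0, 0.1, 0.1]
gripper_width: 0.0528
finger_force: 0.0
0.1 8 [0.4796 0.1171 0.1029]
0.11 33 [0.4784 0.1158 0.1102]
0.12 35 [0.4792 0.1164 0.1208]
0.13 33 [0.4811 0.1142 0.1304]
0.14 31 [0.4814 0.1146 0.1404]
0.15 37 [0.4831 0.1139 0.1499]
0.16 46 [0.4842 0.1161 0.161 ]
handle_pivot [(0.72, [0.4784, 0.1238, 0.0852])]
handle_grip [(0.8, [0.4859, 0.1237, 0.1349])]
wheel_hub [(0.84, [0.5206, 0.106, 0.0706])]
at [0.4717 0.1288 0.2082] yaw 63.5 q7 0.77 F [ 0.2 -0.   0.4] w 0.053
to [0.4805 0.1252 0.19  ] x1: [-0.189, 0.015, 0.364]
```

View pics/h4.png

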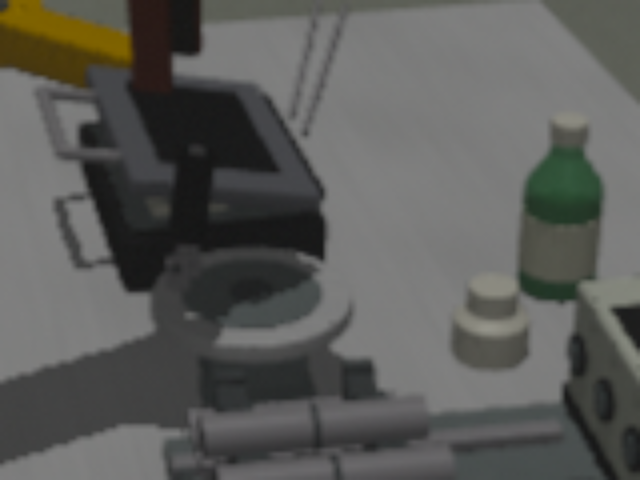

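The handle is about 6° short of upright (top at (195,150), pivot at (185,262) in the crop). I'll push it to its stop with shut fingers from the hub side.

```bash

python3 -m jog '[{"offset":[-0.6,0,0],"turn":0,"gripper":0},{"offset":[-0.4,0.02,0],"turn":0,"gripper":0},{"offset":[0,0,0],"turn":0,"gripper":0},{"offset":[0,0,0],"turn":0,"gripper":0},{"offset":[0,0,0],"turn":0,"gripper":0}]'
python3 -m jog '[{"offset":[0,0,0.4],"turn":0,"gripper":0},{"offset":[0,0,0.4],"turn":0,"gripper":0},{"offset":[0,0,0.4],"turn":0,"gripper":0},{"offset":[0,0,0.2],"turn":0,"gripper":0},{"offset":[0,0,0],"turn":0,"gripper":0}]'
python3 -c "
from h import *
plan(63.5,(.516,.107,.14),(.500,.1153,.14))
"
```

```text
time: 33.93
tool_pos: [0.5164, 0.1076, 0.2078]
ee_rot: [-0.001, 0.23, 0.973, -0.001]
force: [0.3, 0.4, 0.8]
gripper_width: 0.0229
finger_force: 0.0
time: 34.35
tool_pos: [0.5154, 0.1076, 0.1369]
ee_rot: [-0.002, 0.229, 0.973, -0.001]
force: [-0.5, -0.4, -0.5]
gripper_width: 0.0002
finger_force: 0.0
at [0.5154 0.1076 0.1369] yaw 63.5 q7 0.86 F [-0.5 -0.4 -0.5] w 0.000
to [0.516 0.107 0.14 ] x1: [-0.016, -0.005, -0.062]
to [0.5    0.1153 0.14  ] x1: [0.36, 0.006, 0.0]
```

```bash

python3 -m jog '[{"offset":[0.1,0,0],"turn":0,"gripper":0},{"offset":[0.1,0,0],"turn":0,"gripper":0},{"offset":[0,0,0],"turn":0,"gripper":0}]'
python3 -m jog '[{"offset":[0.08,0,0],"turn":0,"gripper":0},{"offset":[0,0,0],"turn":0,"gripper":0}]'
python3 -m jog '[{"offset":[0.06,0,0],"turn":0,"gripper":0},{"offset":[0,0,0],"turn":0,"gripper":0}]'
python3 -m jog '[{"offset":[0.06,0,0],"turn":0,"gripper":0},{"offset":[0,0,0],"turn":0,"gripper":0}]'

```

```text
time: 34.6
tool_pos: [0.5085, 0.1127, 0.1404]
ee_rot: [0.001, 0.229, 0.973, 0.001]
force: [-0.1, -0.7, 0.0]
gripper_width: 0.0002
finger_force: 0.1
time: 34.77
tool_pos: [0.5053, 0.1142, 0.1401]
ee_rot: [0.001, 0.23, 0.973, 0.001]
force: [1.4, -0.7, 0.5]
gripper_width: -0.0
finger_force: 0.4
time: 34.93
tool_pos: [0.5024, 0.1153, 0.1396]
ee_rot: [0.0, 0.23, 0.973, 0.0]
force: [1.7, -0.7, 0.4]
gripper_width: 0.0005
finger_force: 0.6
time: 35.1
tool_pos: [0.5004, 0.1163, 0.1396]
ee_rot: [0.001, 0.23, 0.973, 0.0]
force: [1.8, -1.8, 2.1]
gripper_width: 0.0007
finger_force: 1.6
```

```bash

python3 -m jog '[{"offset":[0.06,0,0],"turn":0,"gripper":0},{"offset":[0,0,0],"turn":0,"gripper":0}]'
python3 -m jog '[{"offset":[0.06,0,0],"turn":0,"gripper":0},{"offset":[0,0,0],"turn":0,"gripper":0}]'
python3 -c "
from h import *
c='side';im,d=shot(c);P=pts(c,d,np.ones((480,640),bool))
S=P[(np.hypot(P[:,0]-.485,P[:,1]-.125)<.04)&(P[:,2]>.1)&(P[:,2]<.168)]
for z in np.arange(.10,.165,.01):
    s=S[abs(S[:,2]-z)<.005]; print(z.round(3),len(s),s.mean(0).round(4) if len(s) else '')
"
```

```text
time: 35.27
tool_pos: [0.4997, 0.1165, 0.1398]
ee_rot: [0.003, 0.23, 0.973, 0.0]
force: [9.5, -4.4, -3.2]
gripper_width: 0.0003
finger_force: 5.2
time: 35.43
tool_pos: [0.4991, 0.1167, 0.14]
ee_rot: [0.005, 0.231, 0.973, 0.0]
force: [16.0, -7.7, -7.4]
gripper_width: 0.0003
finger_force: 8.7
0.1 6 [0.4767 0.1183 0.1032]
0.11 37 [0.4752 0.118  0.11  ]
0.12 33 [0.4758 0.1187 0.1197]
0.13 34 [0.4746 0.1187 0.1296]
0.14 46 [0.4808 0.1147 0.141 ]
0.15 65 [0.4851 0.1128 0.1502]
0.16 79 [0.4835 0.1156 0.1606]
```

The handle is at its stop (16 N). Backing off and gripping it upright for winding.

```bash

python3 -m jog '[{"offset":[-0.25,0,0],"turn":0,"gripper":0},{"offset":[0,0,-0.4],"turn":0,"gripper":0},{"offset":[0,0,-0.5],"turn":0,"gripper":0.6},{"offset":[0,0,-0.4],"turn":0,"gripper":0.6},{"offset":[0,0,0],"turn":0,"gripper":0.6}]' >/dev/null
python3 -m jog '[{"offset":[0,0,0],"turn":0,"gripper":0.6},{"offset":[0,0,0],"turn":0,"gripper":0.6},{"offset":[0,0,0],"turn":0,"gripper":0.6},{"offset":[0,0,0],"turn":0,"gripper":0.6},{"offset":[0,0,0],"turn":0,"gripper":0.6}]' 
python3 -c "
from h import *
plan(63.5,(.480,.1258,.203),(.480,.1258,.116))
"
```

```text
time: 36.32
tool_pos: [0.5051, 0.1134, 0.2033]
ee_rot: [-0.001, 0.23, 0.973, -0.0]
force: [0.8, 0.4, -0.1]
gripper_width: 0.0502
finger_force: 0.0
at [0.5051 0.1134 0.2033] yaw 63.4 q7 0.83 F [ 0.8  0.4 -0.1] w 0.050
to [0.48   0.1258 0.203 ] x1: [0.56, -0.002, 0.007]
to [0.48   0.1258 0.116 ] x3: [0.0, 0.0, 0.58]
```

```bash

python3 -m jog '[{"offset":[0.3,0,0],"turn":0,"gripper":0.6},{"offset":[0.26,0,0],"turn":0,"gripper":0.6},{"offset":[0,0,0],"turn":0,"gripper":0.6},{"offset":[0,0,0.3],"turn":0,"gripper":0.6},{"offset":[0,0,0.5],"turn":0,"gripper":0.6}]' >/dev/null
python3 -m jog '[{"offset":[0,0,0.5],"turn":0,"gripper":0.6},{"offset":[0,0,0.44],"turn":0,"gripper":0.6},{"offset":[0,0,0],"turn":0,"gripper":0.6},{"offset":[0,0,0],"turn":0,"gripper":0},{"offset":[0,0,0],"turn":0,"gripper":0}]' 
python3 -m jog '[{"offset":[0,0,0],"turn":0,"gripper":0},{"offset":[0,0,0],"turn":0,"gripper":0},{"offset":[0,0,0],"turn":0,"gripper":0},{"offset":[0,0,0],"turn":0,"gripper":0},{"offset":[0,0,0],"turn":0,"gripper":0}]' 
cat >> h.py <<'E'
def circ(hub,a1,r=.0465,stepdeg=10):
    """rows (tool x,y) from the present place round hub to angle a1 (world deg), yaw fixed"""
    s=ctrl.observe(); p=np.array(s["tool_pos"])[:2]; d=p-hub; a0=np.degrees(np.arctan2(d[1],d[0]))
    while a0>a1: a0-=360
    n=int(np.ceil((a1-a0)/stepdeg)); y=np.radians(yaw()); ty=np.array([np.cos(y),np.sin(y)]); tx=np.array([-ty[1],ty[0]])
    print("a0 %.1f r %.4f n %d"%(a0,np.hypot(*d),n), np.round(s["force"],1)); q=p
    for a in np.radians(np.linspace(a0,a1,n+1)[1:]):
        t=hub+r*np.array([np.cos(a),np.sin(a)]); e=(t-q)/.05; print([float(round(e@tx,2)),float(round(e@ty,2)),0]); q=t
E
python3 -c "
from h import *
circ(np.array([.521,.1055]),244)
"
```

```text
time: 37.15
tool_pos: [0.4813, 0.1261, 0.1182]
ee_rot: [0.0, 0.23, 0.973, 0.0]
force: [0.2, 0.7, -0.3]
gripper_width: 0.0428
finger_force: 0.0
time: 37.57
tool_pos: [0.4812, 0.1261, 0.1182]
ee_rot: [0.001, 0.23, 0.973, 0.0]
force: [-1.6, -0.8, 7.0]
gripper_width: 0.0238
finger_force: 30.0
a0 152.6 r 0.0448 n 10 [-1.6 -0.8  7. ]
[0.02, -0.15, 0]
[-0.03, -0.14, 0]
[-0.06, -0.14, 0]
[-0.08, -0.13, 0]
[-0.1, -0.11, 0]
[-0.11, -0.1, 0]
[-0.13, -0.08, 0]
[-0.14, -0.06, 0]
[-0.14, -0.03, 0]
[-0.15, -0.01, 0]
```

```bash

python3 -m jog '[{"offset":[0.01,-0.15,0],"turn":0,"gripper":0},{"offset":[-0.03,-0.14,0],"turn":0,"gripper":0},{"offset":[-0.06,-0.14,0],"turn":0,"gripper":0},{"offset":[-0.08,-0.13,0],"turn":0,"gripper":0},{"offset":[-0.1,-0.11,0],"turn":0,"gripper":0}]' 
python3 -m jog '[{"offset":[-0.11,-0.1,0],"turn":0,"gripper":0},{"offset":[-0.13,-0.08,0],"turn":0,"gripper":0},{"offset":[-0.14,-0.06,0],"turn":0,"gripper":0},{"offset":[-0.14,-0.03,0],"turn":0,"gripper":0},{"offset":[-0.15,-0.01,0],"turn":0,"gripper":0}]' 
python3 -c "
from h import *
circ(np.array([.521,.1055]),334)
c='side';im,d=shot(c)
cv2.imwrite('pics/h5.png',cv2.resize(im[150:330,220:460],None,fx=2.8,fy=2.8))
for n in('handle_pivot','handle_grip','wheel_hub','rest0'):
        print(n,[(round(r['confidence'],2),cam2w(c,r['xyz']).round(4).tolist()) for r in ctrl.spot_point(c,n)][:4])
"
```

```text
time: 37.98
tool_pos: [0.4772, 0.0904, 0.1182]
ee_rot: [0.0, 0.23, 0.973, 0.001]
force: [-2.4, 4.3, 9.3]
gripper_width: 0.0237
finger_force: 30.0
time: 38.4
tool_pos: [0.5004, 0.0623, 0.1181]
ee_rot: [-0.0, 0.23, 0.973, 0.0]
force: [-2.4, 3.4, 12.5]
gripper_width: 0.0234
finger_force: 30.0
a0 -115.5 r 0.0478 n 45 [-2.4  3.4 12.5]
[-0.16, 0.04, 0]
[-0.16, 0.04, 0]
[-0.15, 0.07, 0]
[-0.13, 0.1, 0]
[-0.11, 0.12, 0]
[-0.09, 0.13, 0]
[-0.07, 0.15, 0]
[-0.04, 0.16, 0]
[-0.01, 0.16, 0]
[0.02, 0.16, 0]
[0.04, 0.16, 0]
[0.07, 0.15, 0]
[0.1, 0.13, 0]
[0.12, 0.11, 0]
[0.13, 0.09, 0]
[0.15, 0.07, 0]
[0.16, 0.04, 0]
[0.16, 0.01, 0]
[0.16, -0.02, 0]
[0.16, -0.04, 0]
[0.15, -0.07, 0]
[0.13, -0.09, 0]
[0.11, -0.12, 0]
[0.09, -0.13, 0]
[0.07, -0.15, 0]
[0.04, -0.16, 0]
[0.01, -0.16, 0]
[-0.02, -0.16, 0]
[-0.04, -0.16, 0]
[-0.07, -0.15, 0]
[-0.09, -0.13, 0]
[-0.12, -0.11, 0]
[-0.13, -0.09, 0]
[-0.15, -0.07, 0]
[-0.16, -0.04, 0]
[-0.16, -0.01, 0]
[-0.16, 0.02, 0]
[-0.16, 0.04, 0]
[-0.15, 0.07, 0]
[-0.13, 0.09, 0]
[-0.11, 0.12, 0]
[-0.09, 0.13, 0]
[-0.07, 0.15, 0]
[-0.04, 0.16, 0]
[-0.01, 0.16, 0]
handle_pivot [(0.65, [0.4989, 0.0625, 0.0826])]
handle_grip [(0.58, [0.4994, 0.0657, 0.137])]
wheel_hub [(0.62, [0.5205, 0.1064, 0.069])]
rest0 [(0.95, [0.5386, 0.0039, 0.0597]), (0.89, [0.5342, -0.0427, 0.0589]), (0.81, [0.5337, -0.0963, 0.0599]), (0.78, [0.5288, -0.1483, 0.0614])]
```

View pics/h5.png

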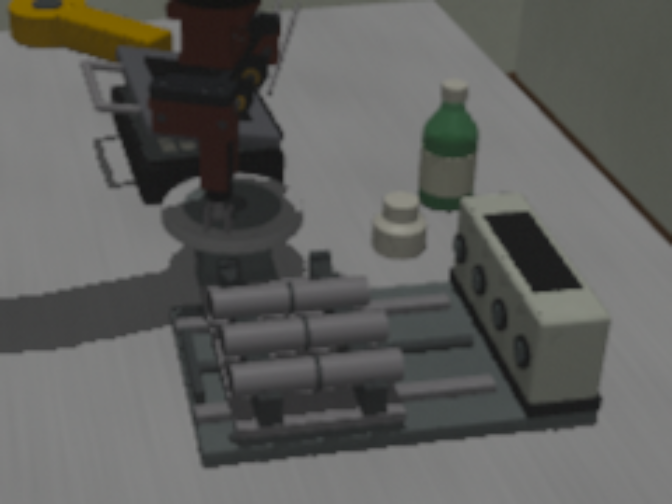

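Winding works: the tubes moved with the stage by about 13 mm, and all lie in their grooves. Continuing.

```bash

python3 -m jog '[{"offset":[-0.16,0.03,-0.02],"turn":0,"gripper":0},{"offset":[-0.16,0.04,0],"turn":0,"gripper":0},{"offset":[-0.15,0.07,0],"turn":0,"gripper":0},{"offset":[-0.13,0.1,0],"turn":0,"gripper":0},{"offset":[-0.11,0.12,0],"turn":0,"gripper":0}]' 
python3 -m jog '[{"offset":[-0.09,0.13,0],"turn":0,"gripper":0},{"offset":[-0.07,0.15,0],"turn":0,"gripper":0},{"offset":[-0.04,0.16,0],"turn":0,"gripper":0},{"offset":[-0.01,0.16,0],"turn":0,"gripper":0},{"offset":[0.02,0.16,0],"turn":0,"gripper":0}]' 
python3 -m jog '[{"offset":[0.04,0.16,0],"turn":0,"gripper":0},{"offset":[0.07,0.15,0],"turn":0,"gripper":0},{"offset":[0.1,0.13,0],"turn":0,"gripper":0},{"offset":[0.12,0.11,0],"turn":0,"gripper":0},{"offset":[0.13,0.09,0],"turn":0,"gripper":0}]' 
python3 -c "
from h import *
circ(np.array([.521,.1055]),604)
"
```

```text
time: 39.07
tool_pos: [0.5403, 0.0614, 0.1183]
ee_rot: [-0.001, 0.23, 0.973, -0.001]
force: [-4.0, -0.8, 7.4]
gripper_width: 0.0236
finger_force: 30.0
time: 39.48
tool_pos: [0.5659, 0.0909, 0.1182]
ee_rot: [-0.001, 0.23, 0.973, -0.001]
force: [-3.8, -2.7, 7.8]
gripper_width: 0.0238
finger_force: 30.0
time: 39.9
tool_pos: [0.5599, 0.1291, 0.1183]
ee_rot: [-0.0, 0.231, 0.973, -0.001]
force: [-3.1, -6.4, 7.7]
gripper_width: 0.0239
finger_force: 30.0
a0 31.3 r 0.0455 n 58 [-3.1 -6.4  7.7]
[0.13, 0.09, 0]
[0.15, 0.05, 0]
[0.16, 0.02, 0]
[0.16, -0.01, 0]
[0.16, -0.03, 0]
[0.15, -0.06, 0]
[0.14, -0.09, 0]
[0.12, -0.11, 0]
[0.1, -0.13, 0]
[0.08, -0.14, 0]
[0.05, -0.15, 0]
[0.02, -0.16, 0]
[-0.0, -0.16, 0]
[-0.03, -0.16, 0]
[-0.06, -0.15, 0]
[-0.08, -0.14, 0]
[-0.1, -0.12, 0]
[-0.12, -0.1, 0]
[-0.14, -0.08, 0]
[-0.15, -0.05, 0]
[-0.16, -0.03, 0]
[-0.16, 0.0, 0]
[-0.16, 0.03, 0]
[-0.15, 0.05, 0]
[-0.14, 0.08, 0]
[-0.12, 0.1, 0]
[-0.1, 0.12, 0]
[-0.08, 0.14, 0]
[-0.06, 0.15, 0]
[-0.03, 0.16, 0]
[-0.0, 0.16, 0]
[0.03, 0.16, 0]
[0.05, 0.15, 0]
[0.08, 0.14, 0]
[0.1, 0.13, 0]
[0.12, 0.11, 0]
[0.14, 0.08, 0]
[0.15, 0.06, 0]
[0.16, 0.03, 0]
[0.16, 0.01, 0]
[0.16, -0.02, 0]
[0.15, -0.05, 0]
[0.14, -0.07, 0]
[0.13, -0.1, 0]
[0.11, -0.12, 0]
[0.09, -0.13, 0]
[0.06, -0.15, 0]
[0.04, -0.16, 0]
[0.01, -0.16, 0]
[-0.02, -0.16, 0]
[-0.05, -0.15, 0]
[-0.07, -0.14, 0]
[-0.09, -0.13, 0]
[-0.12, -0.11, 0]
[-0.13, -0.09, 0]
[-0.15, -0.07, 0]
[-0.16, -0.04, 0]
[-0.16, -0.01, 0]
```

```bash

python3 -m jog '[{"offset":[0.14,0.08,0],"turn":0,"gripper":0},{"offset":[0.15,0.05,0],"turn":0,"gripper":0},{"offset":[0.16,0.02,0],"turn":0,"gripper":0},{"offset":[0.16,-0.01,0],"turn":0,"gripper":0},{"offset":[0.16,-0.03,0],"turn":0,"gripper":0}]' 
python3 -m jog '[{"offset":[0.15,-0.06,0],"turn":0,"gripper":0},{"offset":[0.14,-0.09,0],"turn":0,"gripper":0},{"offset":[0.12,-0.11,0],"turn":0,"gripper":0},{"offset":[0.1,-0.13,0],"turn":0,"gripper":0},{"offset":[0.08,-0.14,0],"turn":0,"gripper":0}]' 
python3 -m jog '[{"offset":[0.05,-0.15,0],"turn":0,"gripper":0},{"offset":[0.02,-0.16,0],"turn":0,"gripper":0},{"offset":[0,-0.16,0],"turn":0,"gripper":0},{"offset":[-0.03,-0.16,0],"turn":0,"gripper":0},{"offset":[-0.06,-0.15,0],"turn":0,"gripper":0}]' 
python3 -m jog '[{"offset":[-0.08,-0.14,0],"turn":0,"gripper":0},{"offset":[-0.1,-0.12,0],"turn":0,"gripper":0},{"offset":[-0.12,-0.1,0],"turn":0,"gripper":0},{"offset":[-0.14,-0.08,0],"turn":0,"gripper":0},{"offset":[-0.15,-0.05,0],"turn":0,"gripper":0}]' 
python3 -c "
from h import *
circ(np.array([.521,.1055]),450)
"
```

```text
time: 40.32
tool_pos: [0.5285, 0.1494, 0.1183]
ee_rot: [0.001, 0.231, 0.973, -0.002]
force: [3.0, -10.0, 5.7]
gripper_width: 0.0237
finger_force: 30.0
time: 40.73
tool_pos: [0.4922, 0.1398, 0.1184]
ee_rot: [0.002, 0.231, 0.973, -0.001]
force: [10.0, -7.7, -4.1]
gripper_width: 0.0235
finger_force: 30.0
time: 41.15
tool_pos: [0.4752, 0.1075, 0.1184]
ee_rot: [0.002, 0.23, 0.973, 0.001]
force: [6.3, 2.7, -4.0]
gripper_width: 0.0235
finger_force: 30.0
time: 41.57
tool_pos: [0.488, 0.0719, 0.1182]
ee_rot: [-0.001, 0.23, 0.973, -0.0]
force: [-4.0, 1.2, 8.1]
gripper_width: 0.0235
finger_force: 30.0
a0 -134.6 r 0.0471 n 59 [-4.   1.2  8.1]
[-0.16, -0.03, 0]
[-0.16, -0.01, 0]
[-0.16, 0.02, 0]
[-0.15, 0.05, 0]
[-0.14, 0.07, 0]
[-0.13, 0.1, 0]
[-0.11, 0.12, 0]
[-0.09, 0.13, 0]
[-0.06, 0.15, 0]
[-0.04, 0.16, 0]
[-0.01, 0.16, 0]
[0.02, 0.16, 0]
[0.04, 0.15, 0]
[0.07, 0.14, 0]
[0.09, 0.13, 0]
[0.11, 0.11, 0]
[0.13, 0.09, 0]
[0.15, 0.07, 0]
[0.16, 0.04, 0]
[0.16, 0.01, 0]
[0.16, -0.01, 0]
[0.16, -0.04, 0]
[0.15, -0.07, 0]
[0.13, -0.09, 0]
[0.11, -0.11, 0]
[0.09, -0.13, 0]
[0.07, -0.15, 0]
[0.04, -0.15, 0]
[0.02, -0.16, 0]
[-0.01, -0.16, 0]
[-0.04, -0.16, 0]
[-0.07, -0.15, 0]
[-0.09, -0.13, 0]
[-0.11, -0.12, 0]
[-0.13, -0.09, 0]
[-0.14, -0.07, 0]
[-0.15, -0.05, 0]
[-0.16, -0.02, 0]
[-0.16, 0.01, 0]
[-0.16, 0.04, 0]
[-0.15, 0.06, 0]
[-0.13, 0.09, 0]
[-0.12, 0.11, 0]
[-0.1, 0.13, 0]
[-0.07, 0.14, 0]
[-0.05, 0.15, 0]
[-0.02, 0.16, 0]
[0.01, 0.16, 0]
[0.03, 0.16, 0]
[0.06, 0.15, 0]
[0.09, 0.14, 0]
[0.11, 0.12, 0]
[0.13, 0.1, 0]
[0.14, 0.08, 0]
[0.15, 0.05, 0]
[0.16, 0.02, 0]
[0.16, -0.01, 0]
[0.16, -0.03, 0]
[0.15, -0.06, 0]
```

```bash

python3 -m jog '[{"offset":[-0.16,-0.03,0],"turn":0,"gripper":0},{"offset":[-0.16,-0.01,0],"turn":0,"gripper":0},{"offset":[-0.16,0.02,0],"turn":0,"gripper":0},{"offset":[-0.15,0.05,0],"turn":0,"gripper":0},{"offset":[-0.14,0.07,0],"turn":0,"gripper":0}]' 
python3 -m jog '[{"offset":[-0.13,0.1,0],"turn":0,"gripper":0},{"offset":[-0.11,0.12,0],"turn":0,"gripper":0},{"offset":[-0.09,0.13,0],"turn":0,"gripper":0},{"offset":[-0.06,0.15,0],"turn":0,"gripper":0},{"offset":[-0.04,0.16,0],"turn":0,"gripper":0}]' 
python3 -m jog '[{"offset":[-0.01,0.16,0],"turn":0,"gripper":0},{"offset":[0.02,0.16,0],"turn":0,"gripper":0},{"offset":[0.04,0.15,0],"turn":0,"gripper":0},{"offset":[0.07,0.14,0],"turn":0,"gripper":0},{"offset":[0.09,0.13,0],"turn":0,"gripper":0}]' 
python3 -m jog '[{"offset":[0.11,0.11,0],"turn":0,"gripper":0},{"offset":[0.13,0.09,0],"turn":0,"gripper":0},{"offset":[0.15,0.07,0],"turn":0,"gripper":0},{"offset":[0.16,0.04,0],"turn":0,"gripper":0}]' 
python3 -c "
from h import *
circ(np.array([.521,.1055]),90,stepdeg=5)
c='side';im,d=shot(c)
for n in('handle_pivot','handle_grip','wheel_hub','rest0'):
        print(n,[(round(r['confidence'],2),cam2w(c,r['xyz']).round(4).tolist()) for r in ctrl.spot_point(c,n)][:4])
tubes('side')
"
```

```text
time: 41.98
tool_pos: [0.5247, 0.0576, 0.1182]
ee_rot: [-0.001, 0.23, 0.973, -0.001]
force: [-4.4, -1.5, 7.9]
gripper_width: 0.0236
finger_force: 30.0
time: 42.4
tool_pos: [0.5593, 0.0772, 0.1183]
ee_rot: [-0.001, 0.231, 0.973, -0.001]
force: [-4.5, -2.0, 8.2]
gripper_width: 0.0237
finger_force: 30.0
time: 42.82
tool_pos: [0.5663, 0.1148, 0.1183]
ee_rot: [-0.001, 0.231, 0.973, -0.002]
force: [-3.8, -5.1, 9.4]
gripper_width: 0.0238
finger_force: 30.0
time: 43.15
tool_pos: [0.5492, 0.1404, 0.1183]
ee_rot: [0.0, 0.231, 0.973, -0.002]
force: [-0.1, -6.6, 6.8]
gripper_width: 0.0234
finger_force: 30.0
a0 51.1 r 0.0449 n 8 [-0.1 -6.6  6.8]
[0.07, 0.04, 0]
[0.08, 0.01, 0]
[0.08, 0.0, 0]
[0.08, -0.01, 0]
[0.08, -0.01, 0]
[0.08, -0.02, 0]
[0.07, -0.03, 0]
[0.07, -0.03, 0]
handle_pivot [(0.53, [0.5478, 0.1406, 0.0828]), (0.31, [0.5979, -0.1513, 0.0614])]
handle_grip [(0.38, [0.549, 0.1388, 0.1336])]
wheel_hub [(0.66, [0.5192, 0.1067, 0.0676])]
rest0 [(0.9, [0.6015, -0.1003, 0.0604]), (0.83, [0.6012, -0.0474, 0.0586]), (0.7, [0.6059, 0.0006, 0.062]), (0.66, [0.5942, -0.1539, 0.0602])]
conf 0.85 red -0 c(0.5938,-0.1572) ztop 0.075 axis -2.9 len 0.130
conf 0.81 red 62 c(0.2950,-0.3794) ztop 0.026 axis -0.7 len 0.128
conf 0.71 red -0 c(0.5972,-0.0543) ztop 0.075 axis -1.9 len 0.127
conf 0.63 red -0 c(0.5982,-0.1003) ztop 0.075 axis -2.6 len 0.129
```

```bash

python3 -m jog '[{"offset":[0.07,0.03,0],"turn":0,"gripper":0},{"offset":[0.08,0.01,0],"turn":0,"gripper":0},{"offset":[0.08,0,0],"turn":0,"gripper":0},{"offset":[0.08,-0.01,0],"turn":0,"gripper":0}]' 
python3 -m jog '[{"offset":[0.08,-0.01,0],"turn":0,"gripper":0},{"offset":[0.08,-0.02,0],"turn":0,"gripper":0},{"offset":[0,0,0],"turn":0,"gripper":0}]' 
python3 -m jog '[{"offset":[0.07,-0.03,0],"turn":0,"gripper":0},{"offset":[0,0,0],"turn":0,"gripper":0}]' 
python3 -m jog '[{"offset":[0.06,-0.03,0],"turn":0,"gripper":0},{"offset":[0,0,0],"turn":0,"gripper":0}]' 
python3 -c "
from h import *
circ(np.array([.521,.1055]),95,stepdeg=5)"

```

```text
time: 43.83
tool_pos: [0.5363, 0.1474, 0.1183]
ee_rot: [0.0, 0.231, 0.973, -0.002]
force: [1.3, -7.8, 6.2]
gripper_width: 0.0237
finger_force: 30.0
time: 44.08
tool_pos: [0.528, 0.1494, 0.1182]
ee_rot: [0.0, 0.231, 0.973, -0.003]
force: [-1.2, -8.6, 6.6]
gripper_width: 0.0231
finger_force: 30.0
time: 44.25
tool_pos: [0.5247, 0.1498, 0.1183]
ee_rot: [0.001, 0.231, 0.973, -0.002]
force: [-0.1, -8.6, 6.1]
gripper_width: 0.0236
finger_force: 30.0
time: 44.42
tool_pos: [0.5235, 0.1498, 0.1184]
ee_rot: [0.003, 0.231, 0.973, -0.002]
force: [8.6, -8.0, -0.6]
gripper_width: 0.0235
finger_force: 30.0
a0 86.8 r 0.0444 n 2 [ 8.6 -8.  -0.6]
[0.08, 0.01, 0]
[0.06, -0.03, 0]
```

The stop is reached (tangential force jumped and the angle is 86.8°). One more nudge, then release, lift, and turn the tool for folding.

```bash

python3 -m jog '[{"offset":[0.08,-0.03,0],"turn":0,"gripper":0},{"offset":[0,0,0],"turn":0,"gripper":0}]' 
python3 -m jog '[{"offset":[-0.08,0.03,0],"turn":0,"gripper":0},{"offset":[0,0,0],"turn":0,"gripper":0.5},{"offset":[0,0,0],"turn":0,"gripper":0.6},{"offset":[0,0,0],"turn":0,"gripper":0.6},{"offset":[0,0,0],"turn":0,"gripper":0.6}]' 
python3 -m jog '[{"offset":[0,0,-0.3],"turn":0,"gripper":0.6},{"offset":[0,0,-0.5],"turn":0,"gripper":0.6},{"offset":[0,0,-0.7],"turn":0,"gripper":0.5},{"offset":[0,0,0],"turn":0,"gripper":0},{"offset":[0,0,0],"turn":0,"gripper":0}]' 
python3 -m jog '[{"offset":[0,0,0],"turn":0.074,"gripper":0},{"offset":[0,0,0],"turn":0.074,"gripper":0},{"offset":[0,0,0],"turn":0.074,"gripper":0},{"offset":[0,0,0],"turn":0.074,"gripper":0},{"offset":[0,0,0],"turn":0.074,"gripper":0}]' >/dev/null
python3 -m jog '[{"offset":[0,0,0],"turn":0.074,"gripper":0},{"offset":[0,0,0],"turn":0.074,"gripper":0},{"offset":[0,0,0],"turn":0.074,"gripper":0},{"offset":[0,0,0],"turn":0.074,"gripper":0},{"offset":[0,0,0],"turn":0.074,"gripper":0}]' 
python3 -c "
from h import *
hub=np.array([.521,.1055]);ey=np.array([.049,.9988]);piv=hub+.046*ey;print(piv)
for c in('side','top'):
  im,d=shot(c)
  for n in('handle_pivot','handle_grip','wheel_hub','rest0'):
        print(n,[(round(r['confidence'],2),cam2w(c,r['xyz']).round(4).tolist()) for r in ctrl.spot_point(c,n)][:4])
a=piv+.04*ey
plan(-2.8,(*a,.19),(*a,.146))
phi=np.radians(np.linspace(90,0,14)); V=.06*np.cos(phi)-.012*np.sin(phi)-.01; Z=.086+.06*np.sin(phi)+.012*np.cos(phi)
print('first v from -.04 to',V[0]); print(np.c_[-np.diff(V),-np.diff(Z)].round(4)/.05)
"
```

```text
time: 44.58
tool_pos: [0.5229, 0.15, 0.1186]
ee_rot: [0.006, 0.232, 0.973, -0.001]
force: [20.7, -8.2, -11.5]
gripper_width: 0.0238
finger_force: 30.0
time: 45.0
tool_pos: [0.5201, 0.1545, 0.1178]
ee_rot: [-0.0, 0.23, 0.973, -0.0]
force: [-0.8, 0.4, -0.4]
gripper_width: 0.0466
finger_force: 0.0
time: 45.42
tool_pos: [0.5215, 0.1552, 0.195]
ee_rot: [0.001, 0.229, 0.973, 0.001]
force: [-0.3, -0.4, 0.5]
gripper_width: 0.0362
finger_force: 0.0
time: 46.25
tool_pos: [0.5197, 0.1545, 0.1919]
ee_rot: [-0.0, 0.728, 0.685, -0.001]
force: [-0.1, 0.2, -0.5]
gripper_width: 0.0008
finger_force: 0.0
[0.523254  0.1514448]
handle_pivot [(0.73, [0.524, 0.1494, 0.0819])]
handle_grip [(0.61, [0.5251, 0.149, 0.1329]), (0.58, [0.6079, -0.0488, 0.0586]), (0.23, [0.5957, 0.3428, 0.0537])]
wheel_hub [(0.56, [0.5195, 0.1054, 0.0666]), (0.5, [0.6026, -0.1019, 0.06])]
rest0 [(0.91, [0.6035, -0.1009, 0.0628]), (0.91, [0.6072, -0.0465, 0.0578]), (0.69, [0.6013, -0.151, 0.0581]), (0.6, [0.6078, -0.0018, 0.0572])]
handle_pivot [(0.63, [0.4223, 0.345, 0.0893]), (0.22, [0.6034, -0.1518, 0.0627])]
handle_grip []
wheel_hub [(0.62, [0.5197, 0.1079, 0.073]), (0.37, [0.6173, 0.0041, 0.0618])]
rest0 [(0.86, [0.6051, -0.1031, 0.0611]), (0.85, [0.6002, -0.1541, 0.0636]), (0.69, [0.612, 0.0023, 0.0631]), (0.58, [0.6066, -0.0477, 0.0618])]
at [0.5206 0.1545 0.1931] yaw -3.1 q7 -0.31 F [-0.6 -0.4 -0.5] w 0.000
turn x1: -0.0034
to [0.5252 0.1914 0.19  ] x2: [0.371, 0.028, 0.031]
to [0.5252 0.1914 0.146 ] x2: [0.0, 0.0, 0.44]
first v from -.04 to -0.022
[[-0.146 -0.02 ]
 [-0.148 -0.002]
 [-0.146  0.016]
 [-0.144  0.034]
 [-0.14   0.05 ]
 [-0.132  0.066]
 [-0.122  0.082]
 [-0.112  0.096]
 [-0.1    0.11 ]
 [-0.086  0.12 ]
 [-0.07   0.13 ]
 [-0.054  0.138]
 [-0.038  0.142]]
```

```bash

python3 -m jog '[{"offset":[0.37,0.03,0],"turn":0,"gripper":0},{"offset":[0.37,0.03,0],"turn":0,"gripper":0},{"offset":[0,0,0],"turn":0,"gripper":0},{"offset":[0,0,0.47],"turn":0,"gripper":0},{"offset":[0,0,0.47],"turn":0,"gripper":0}]' 
python3 -m jog '[{"offset":[-0.18,0,0],"turn":0,"gripper":0},{"offset":[-0.18,0,0],"turn":0,"gripper":0},{"offset":[-0.146,0,-0.02],"turn":0,"gripper":0},{"offset":[-0.148,0,0],"turn":0,"gripper":0},{"offset":[-0.146,0,0.016],"turn":0,"gripper":0}]' 
python3 -m jog '[{"offset":[-0.144,0,0.034],"turn":0,"gripper":0},{"offset":[-0.14,0,0.05],"turn":0,"gripper":0},{"offset":[-0.132,0,0.066],"turn":0,"gripper":0},{"offset":[-0.122,0,0.082],"turn":0,"gripper":0},{"offset":[-0.112,0,0.096],"turn":0,"gripper":0}]' 
python3 -m jog '[{"offset":[-0.1,0,0.11],"turn":0,"gripper":0},{"offset":[-0.086,0,0.12],"turn":0,"gripper":0},{"offset":[-0.07,0,0.13],"turn":0,"gripper":0},{"offset":[-0.054,0,0.138],"turn":0,"gripper":0},{"offset":[0,0,0],"turn":0,"gripper":0}]' 
python3 -m jog '[{"offset":[-0.04,0,0.1],"turn":0,"gripper":0},{"offset":[0,0,0],"turn":0,"gripper":0}]' 
python3 -c "
from h import *
c='side'
im,d=shot(c)
cv2.imwrite('pics/f1.png',cv2.resize(im[150:330,220:460],None,fx=2.8,fy=2.8))
for n in('handle_pivot','handle_grip','wheel_hub'):
        print(n,[(round(r['confidence'],2),cam2w(c,r['xyz']).round(4).tolist()) for r in ctrl.spot_point(c,n)][:4])
"
```

```text
time: 47.17
tool_pos: [0.5266, 0.1917, 0.1468]
ee_rot: [0.001, 0.726, 0.688, 0.002]
force: [0.6, 0.2, -1.7]
gripper_width: 0.0004
finger_force: 0.0
time: 47.58
tool_pos: [0.5242, 0.1507, 0.1479]
ee_rot: [0.0, 0.727, 0.687, 0.001]
force: [0.4, 1.8, -0.0]
gripper_width: 0.0005
finger_force: 0.7
time: 48.0
tool_pos: [0.5218, 0.1181, 0.1298]
ee_rot: [0.0, 0.726, 0.687, 0.0]
force: [-0.8, -0.7, 1.8]
gripper_width: 0.0005
finger_force: 0.8
time: 48.42
tool_pos: [0.5197, 0.1027, 0.1034]
ee_rot: [-0.0, 0.727, 0.687, -0.001]
force: [0.6, -0.3, -0.6]
gripper_width: 0.0008
finger_force: 0.0
time: 48.58
tool_pos: [0.5202, 0.1016, 0.0992]
ee_rot: [-0.0, 0.726, 0.687, -0.0]
force: [0.4, -0.6, 0.1]
gripper_width: 0.0005
finger_force: 0.0
handle_pivot [(0.6, [0.5216, 0.1502, 0.0808])]
handle_grip [(0.61, [0.5224, 0.1018, 0.0903])]
wheel_hub [(0.81, [0.5211, 0.1064, 0.0667]), (0.28, [0.5645, -0.0761, 0.0])]
```

View pics/f1.png

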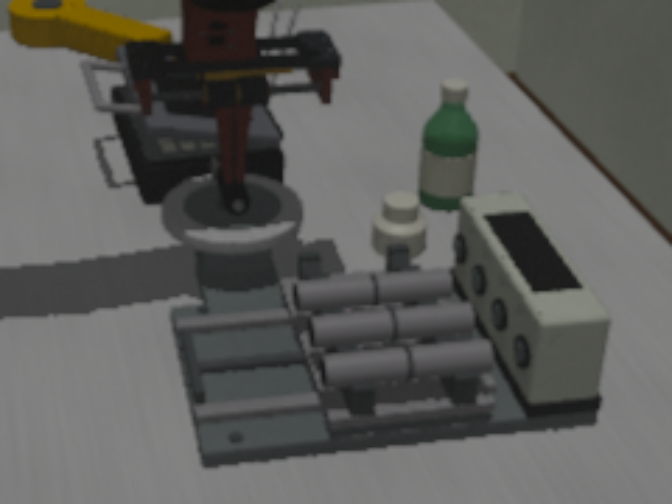

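The handle points flat across the hub (end at (238,205)), and the stage is at the box with the tubes in place. Pressing gently to make it fully flat.

```bash

python3 -m jog '[{"offset":[-0.1,0,0],"turn":0,"gripper":0},{"offset":[-0.1,0,0.03],"turn":0,"gripper":0},{"offset":[0,0,0],"turn":0,"gripper":0}]' 
python3 -m jog '[{"offset":[0,0,0.03],"turn":0,"gripper":0},{"offset":[0,0,0],"turn":0,"gripper":0}]' 
python3 -m jog '[{"offset":[0,0,0.03],"turn":0,"gripper":0},{"offset":[0,0,0],"turn":0,"gripper":0}]' 
python3 -m jog '[{"offset":[0,0,0.02],"turn":0,"gripper":0},{"offset":[0,0,0],"turn":0,"gripper":0}]' 
```

```text
time: 49.03
tool_pos: [0.5201, 0.0902, 0.0986]
ee_rot: [0.0, 0.727, 0.687, -0.0]
force: [-0.3, -0.1, 0.3]
gripper_width: 0.0001
finger_force: 0.2
time: 49.2
tool_pos: [0.521, 0.0905, 0.0978]
ee_rot: [0.001, 0.727, 0.687, 0.001]
force: [0.0, -4.0, 7.0]
gripper_width: 0.0003
finger_force: 3.7
time: 49.37
tool_pos: [0.5225, 0.0904, 0.0973]
ee_rot: [0.002, 0.727, 0.687, 0.002]
force: [1.4, -4.3, 14.0]
gripper_width: 0.0004
finger_force: 6.4
time: 49.53
tool_pos: [0.5232, 0.0903, 0.0969]
ee_rot: [0.002, 0.727, 0.687, 0.002]
force: [1.1, -5.2, 15.6]
gripper_width: 0.0002
finger_force: 8.3
```

The handle is flat against its stop. Lifting and going to the screen bar.

```bash

python3 -m jog '[{"offset":[0,0,-0.5],"turn":0,"gripper":0},{"offset":[0,0,-0.7],"turn":0,"gripper":0.1},{"offset":[0,0,-0.7],"turn":-0.034,"gripper":0.4},{"offset":[0,0,0],"turn":0,"gripper":0.4},{"offset":[0,0,0],"turn":0,"gripper":0.4}]' 
cat >> h.py <<'E'
def lid():
    for c in("top","side"):
        im,d=shot(c); P=pts(c,d,np.ones((480,640),bool))
        S=P[(abs(P[:,1]-.345)<.12)&(P[:,0]>.35)&(P[:,0]<.65)&(P[:,2]>.05)]
        L=S[(S[:,0]>.48)&(S[:,0]<.58)&(abs(S[:,1]-.345)<.09)]; u=np.linalg.svd(L-L.mean(0))[2][2]; b=S[S[:,0]<.433]
        print(c,"tilt",np.arctan2(u[0],u[2]),"bar",b.mean(0).round(4),b[:,1].min(),b[:,1].max(),cv2.fitLine(b[:,:2].astype(np.float32),1,0,.001,.001).ravel()[:2])
        for n in("screen_bar","screen_hinge"): print(n,[(round(r['confidence'],2),cam2w(c,r['xyz']).round(4).tolist()) for r in ctrl.spot_point(c,n)][:2])
E
python3 -c "
from h import *
lid(); plan(0,(.423,.345,.19),(.423,.345,.08))
"
```

```text
time: 49.95
tool_pos: [0.5213, 0.092, 0.1915]
ee_rot: [0.001, 0.708, 0.707, 0.002]
force: [0.0, -0.8, -0.4]
gripper_width: 0.0235
finger_force: 0.0
top tilt 0.20038272901518484 bar [0.4247 0.3445 0.0966] 0.2844639264445815 0.4035339817199485 [0.00279017 0.9999961 ]
screen_bar [(0.57, [0.4243, 0.3443, 0.0892])]
screen_hinge [(0.91, [0.5998, 0.3461, 0.0578])]
side tilt 0.2057998834929807 bar [0.4213 0.3356 0.0945] 0.28078605871883666 0.4045975285167869 [ 0.01039065 -0.999946  ]
screen_bar [(0.67, [0.4213, 0.3459, 0.0891])]
screen_hinge [(0.64, [0.5954, 0.3416, 0.0531])]
at [0.5194 0.0914 0.1884] yaw -0.1 q7 -0.15 F [ 0.8  0.3 -0.4] w 0.035
to [0.423 0.345 0.19 ] x8: [0.634, -0.241, -0.004]
to [0.423 0.345 0.08 ] x4: [0.0, 0.0, 0.55]
```

```bash

python3 -m jog '[{"offset":[0.634,-0.241,0],"turn":0,"gripper":0.4},{"offset":[0.634,-0.241,0],"turn":0,"gripper":0.4},{"offset":[0.634,-0.241,0],"turn":0,"gripper":0.4},{"offset":[0.634,-0.241,0],"turn":0,"gripper":0.4},{"offset":[0.634,-0.241,0],"turn":0,"gripper":0.4}]' >/dev/null
python3 -m jog '[{"offset":[0.634,-0.241,0],"turn":0,"gripper":0.4},{"offset":[0.634,-0.241,0],"turn":0,"gripper":0.4},{"offset":[0.634,-0.241,0],"turn":0,"gripper":0.4},{"offset":[0,0,0],"turn":0,"gripper":0.4},{"offset":[0,0,0.5],"turn":0,"gripper":0.4}]' 
python3 -m jog '[{"offset":[0,0,0.4],"turn":0,"gripper":0.4},{"offset":[0,0,0],"turn":0,"gripper":0.4},{"offset":[0,0,0],"turn":0,"gripper":0.4}]' 
python3 -c "
from h import *
plan(0,(.423,.344,.08))
c='side'
im,d=shot(c)
cv2.imwrite('pics/l1.png',cv2.resize(im[110:260,210:400],None,fx=3.5,fy=3.5))
"
```

```text
time: 51.08
tool_pos: [0.4246, 0.3493, 0.167]
ee_rot: [-0.0, 0.706, 0.708, 0.003]
force: [1.0, -0.3, 0.3]
gripper_width: 0.0351
finger_force: 0.0
time: 51.33
tool_pos: [0.4235, 0.3444, 0.1435]
ee_rot: [0.0, 0.708, 0.706, -0.002]
force: [0.0, -0.8, 0.5]
gripper_width: 0.035
finger_force: 0.0
at [0.4235 0.3444 0.1435] yaw -0.1 q7 -0.68 F [ 0.  -0.8  0.5] w 0.035
to [0.423 0.344 0.08 ] x2: [-0.004, -0.005, 0.635]
```

View pics/l1.png

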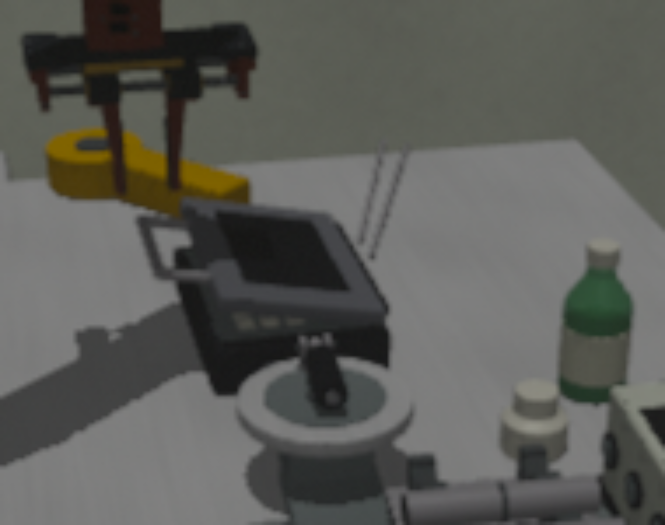

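Fingers (tips at about (120,190) and (175,185)) straddle the bar at (150,245). Lowering and gripping.

```bash

python3 -m jog '[{"offset":[0,0,0.5],"turn":0,"gripper":0.4},{"offset":[0,0,0.4],"turn":0,"gripper":0.4},{"offset":[0,0,0.28],"turn":0,"gripper":0.4},{"offset":[0,0,0.09],"turn":0,"gripper":0.4},{"offset":[0,0,0],"turn":0,"gripper":0.4}]' 
python3 -m jog '[{"offset":[0,0,0],"turn":0,"gripper":0},{"offset":[0,0,0],"turn":0,"gripper":0},{"offset":[0,0,0],"turn":0,"gripper":0},{"offset":[0,0,0],"turn":0,"gripper":0},{"offset":[0,0,0],"turn":0,"gripper":0}]' 
python3 -m jog '[{"offset":[0,0,0],"turn":0,"gripper":0},{"offset":[0,0,0],"turn":0,"gripper":0}]' 
python3 -c "
from h import *
import numpy as np
t=np.linspace(.2,1.745,21); Y=.18*np.cos(t); Z=.18*np.sin(t)
print(np.c_[-np.diff(Y)/.05,-np.diff(Z)/.05].round(3).tolist(), yaw())
"
```

```text
time: 51.8
tool_pos: [0.4242, 0.3451, 0.0811]
ee_rot: [0.0, 0.708, 0.706, -0.0]
force: [0.1, -0.0, -0.1]
gripper_width: 0.0354
finger_force: 0.0
time: 52.22
tool_pos: [0.423, 0.3457, 0.0816]
ee_rot: [-0.001, 0.707, 0.707, -0.0]
force: [-3.6, 1.3, 2.3]
gripper_width: 0.0095
finger_force: 30.0
time: 52.38
tool_pos: [0.423, 0.3457, 0.0813]
ee_rot: [-0.001, 0.707, 0.707, -0.0]
force: [-5.4, 0.7, 3.6]
gripper_width: 0.0093
finger_force: 30.0
[[0.066, -0.27], [0.086, -0.264], [0.107, -0.257], [0.126, -0.248], [0.145, -0.237], [0.163, -0.225], [0.18, -0.212], [0.195, -0.198], [0.21, -0.182], [0.224, -0.165], [0.236, -0.148], [0.246, -0.129], [0.256, -0.11], [0.263, -0.09], [0.269, -0.069], [0.274, -0.048], [0.277, -0.027], [0.278, -0.005], [0.278, 0.016], [0.275, 0.038]] -0.0425509615169083
```

```bash

python3 -m jog '[{"offset":[0,0.066,-0.27],"turn":0,"gripper":0},{"offset":[0,0.086,-0.264],"turn":0,"gripper":0},{"offset":[0,0.107,-0.257],"turn":0,"gripper":0},{"offset":[0,0.126,-0.248],"turn":0,"gripper":0},{"offset":[0,0.145,-0.237],"turn":0,"gripper":0}]' 
python3 -m jog '[{"offset":[0,0.163,-0.225],"turn":0,"gripper":0},{"offset":[0,0.18,-0.212],"turn":0,"gripper":0},{"offset":[0,0.195,-0.198],"turn":0,"gripper":0},{"offset":[0,0.21,-0.182],"turn":0,"gripper":0},{"offset":[0,0.224,-0.165],"turn":0,"gripper":0}]' 
python3 -m jog '[{"offset":[0,0.236,-0.148],"turn":0,"gripper":0},{"offset":[0,0.246,-0.129],"turn":0,"gripper":0},{"offset":[0,0.256,-0.11],"turn":0,"gripper":0},{"offset":[0,0.263,-0.09],"turn":0,"gripper":0},{"offset":[0,0.269,-0.069],"turn":0,"gripper":0}]' 
python3 -m jog '[{"offset":[0,0,0],"turn":0,"gripper":0}]' 
python3 -c "
from h import *
c='side'
im,d=shot(c);
cv2.imwrite('pics/l2.png',cv2.resize(im[110:260,210:400],None,fx=3.5,fy=3.5))
for n in('screen_bar','screen_hinge'): print(n,[(round(r['confidence'],2),cam2w(c,r['xyz']).round(4).tolist()) for r in ctrl.spot_point(c,n)][:2])
"
```

```text
time: 52.8
tool_pos: [0.4482, 0.346, 0.1448]
ee_rot: [-0.001, 0.707, 0.707, -0.002]
force: [-5.4, 2.4, -4.1]
gripper_width: 0.0089
finger_force: 30.0
time: 53.22
tool_pos: [0.4947, 0.3468, 0.195]
ee_rot: [-0.003, 0.707, 0.708, -0.003]
force: [-17.0, 0.9, 13.4]
gripper_width: 0.0091
finger_force: 30.0
time: 53.63
tool_pos: [0.5619, 0.3475, 0.2234]
ee_rot: [-0.002, 0.707, 0.707, 0.001]
force: [-7.2, 3.3, 7.2]
gripper_width: 0.0093
finger_force: 30.0
time: 53.72
tool_pos: [0.5648, 0.3473, 0.2237]
ee_rot: [-0.0, 0.707, 0.707, 0.003]
force: [-0.4, 3.7, 10.2]
gripper_width: 0.0093
finger_force: 30.1
screen_bar [(0.93, [0.5636, 0.3471, 0.2334])]
screen_hinge [(0.94, [0.5967, 0.34, 0.0541])]
```

View pics/l2.png

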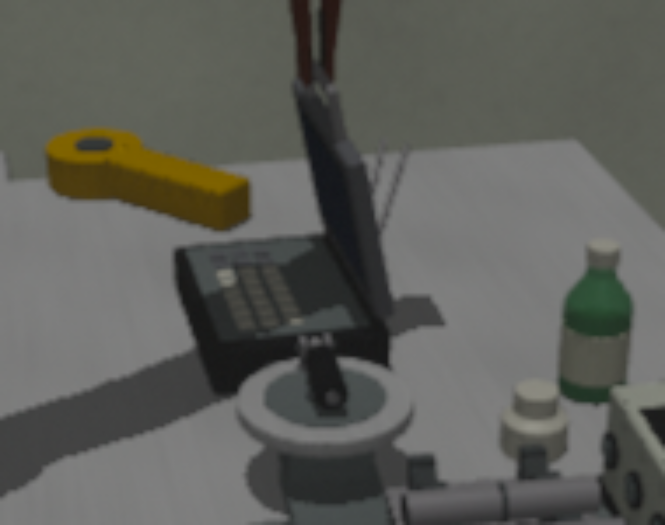

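The lid is up near 79°, with the bar held at (315,90). Continuing to 100°.

```bash

python3 -m jog '[{"offset":[0,0.274,-0.048],"turn":0,"gripper":0},{"offset":[0,0.277,-0.027],"turn":0,"gripper":0},{"offset":[0,0.278,-0.005],"turn":0,"gripper":0},{"offset":[0,0.278,0.016],"turn":0,"gripper":0},{"offset":[0,0.25,0.035],"turn":0,"gripper":0}]' 
python3 -m jog '[{"offset":[0,0,0],"turn":0,"gripper":0},{"offset":[0,0,0],"turn":0,"gripper":0}]' 
cat >> h.py <<'E'
def lid2():
    for c in("top","side"):
        im,d=shot(c); 
        o={n:[(round(r['confidence'],2),cam2w(c,r['xyz']).round(4).tolist()) for r in ctrl.spot_point(c,n)][:1] for n in('screen_bar','screen_hinge')}; print(c,o)
        P=pts(c,d,np.ones((480,640),bool))
        L=P[(abs(P[:,1]-.345)<.095)&(P[:,0]>.57)&(P[:,0]<.66)&(P[:,2]>.075)&(P[:,2]<.19)]
        if len(L)>20:
            (x0,z0)=[],[]
            for z in np.arange(.08,.19,.015):
                s=L[abs(L[:,2]-z)<.0075]; print(round(z,3),len(s),s[:,0].min().round(4) if len(s) else '',np.median(s[:,0]).round(4) if len(s) else '',end=' | ')
            print()
            i=abs(L[:,1]-.345)<.08; u=np.linalg.svd(L[i]-L[i].mean(0),full_matrices=False)[2][2]; print("normal",u.round(3),"angle",np.degrees(np.arctan2(abs(u[0]),u[2]*np.sign(u[0]))))
E
python3 -c "
from h import *
lid2(); print(ctrl.observe()['tool_pos'],ctrl.observe()['force'])"
```

```text
time: 54.28
tool_pos: [0.6308, 0.3471, 0.2241]
ee_rot: [-0.001, 0.707, 0.707, 0.001]
force: [-3.2, 5.2, 3.3]
gripper_width: 0.0091
finger_force: 30.1
time: 54.45
tool_pos: [0.6324, 0.3471, 0.2235]
ee_rot: [0.0, 0.707, 0.707, 0.003]
force: [3.5, 5.0, -0.4]
gripper_width: 0.0091
finger_force: 30.1
top {'screen_bar': [(0.95, [0.6337, 0.3497, 0.233])], 'screen_hinge': [(0.58, [0.5997, 0.3434, 0.0592])]}
0.08 72 0.595 0.5973 | 0.095 99 0.5962 0.5991 | 0.11 105 0.5991 0.6026 | 0.125 106 0.5998 0.6055 | 0.14 99 0.605 0.6082 | 0.155 112 0.6073 0.6109 | 0.17 104 0.6114 0.6139 | 0.185 120 0.6144 0.6173 | 
normal [-0.98  -0.017  0.2  ] angle 101.56249842186217
side {'screen_bar': [(0.27, [0.7108, -0.3139, -0.0037])], 'screen_hinge': [(0.92, [0.5945, 0.3418, 0.056])]}
0.08 76 0.5876 0.5915 | 0.095 98 0.591 0.594 | 0.11 95 0.5941 0.5968 | 0.125 102 0.5957 0.5998 | 0.14 99 0.5985 0.6024 | 0.155 99 0.6013 0.6054 | 0.17 104 0.6049 0.6078 | 0.185 94 0.6072 0.6114 | 
normal [-0.982 -0.018  0.188] angle 100.80925418725153
[0.63192921 0.34705079 0.22356234] [ 3.75237589  5.93496302 -0.20274972]
```

```bash

python3 -m jog '[{"offset":[0,-0.05,0],"turn":0,"gripper":0},{"offset":[0,0,0],"turn":0,"gripper":0},{"offset":[0,0,0],"turn":0,"gripper":0}]' 
python3 -m jog '[{"offset":[0,0,0],"turn":0,"gripper":0.35},{"offset":[0,0,0],"turn":0,"gripper":0.35},{"offset":[0,0,0],"turn":0,"gripper":0.35},{"offset":[0,0,0],"turn":0,"gripper":0.35},{"offset":[0,0,0],"turn":0,"gripper":0.35}]' 
python3 -m jog '[{"offset":[0,0,-0.3],"turn":0,"gripper":0.35},{"offset":[0,0,-0.5],"turn":0,"gripper":0.35},{"offset":[0,-0.4,-0.5],"turn":0,"gripper":0.35},{"offset":[0,-0.6,-0.3],"turn":0,"gripper":0.35},{"offset":[0,-0.6,0],"turn":0,"gripper":0.35}]' 
python3 -m jog '[{"offset":[0,-0.6,0],"turn":0,"gripper":0.35},{"offset":[0,-0.6,0],"turn":0,"gripper":0.35},{"offset":[0,0,0],"turn":0,"gripper":0.35},{"offset":[0,0,0],"turn":0,"gripper":0.35}]' 
python3 -c "
from h import *
lid2(); tubes('side'); tubes('top')
for c in('top','side'):
  for n in('handle_pivot','handle_grip','wheel_hub','rest0'): print(n,[(round(r['confidence'],2),cam2w(c,r['xyz']).round(4).tolist()) for r in ctrl.spot_point(c,n)][:4])
im,d=shot('side','end')"
```

```text
time: 55.0
tool_pos: [0.6295, 0.347, 0.224]
ee_rot: [0.0, 0.707, 0.707, 0.003]
force: [3.2, 4.2, 1.7]
gripper_width: 0.009
finger_force: 30.1
time: 55.42
tool_pos: [0.6281, 0.3446, 0.2225]
ee_rot: [0.0, 0.708, 0.706, -0.0]
force: [0.2, 0.7, 0.3]
gripper_width: 0.0309
finger_force: 0.0
time: 55.83
tool_pos: [0.5491, 0.345, 0.3061]
ee_rot: [0.001, 0.708, 0.706, 0.003]
force: [-0.7, 0.7, 0.9]
gripper_width: 0.0312
finger_force: 0.0
time: 56.17
tool_pos: [0.487, 0.3457, 0.3035]
ee_rot: [-0.0, 0.707, 0.707, 0.001]
force: [0.7, -0.6, 0.1]
gripper_width: 0.0306
finger_force: 0.0
top {'screen_bar': [(0.95, [0.6286, 0.3438, 0.2299])], 'screen_hinge': []}
0.08 88 0.5946 0.5969 | 0.095 111 0.5956 0.5986 | 0.11 116 0.5984 0.6011 | 0.125 114 0.6 0.6037 | 0.14 108 0.6042 0.6065 | 0.155 116 0.6054 0.609 | 0.17 117 0.6081 0.6116 | 0.185 148 0.6105 0.6148 | 
normal [-0.982 -0.008  0.188] angle 100.83731129439265
side {'screen_bar': [(0.61, [0.6246, 0.3496, 0.2324])], 'screen_hinge': [(0.94, [0.5944, 0.3409, 0.0542])]}
0.08 76 0.5883 0.5914 | 0.095 95 0.5897 0.5937 | 0.11 94 0.5921 0.5962 | 0.125 96 0
[... 730 characters left out ...]
006) ztop 0.077 axis -2.9 len 0.127
handle_pivot [(0.7, [0.5252, 0.15, 0.0859]), (0.64, [0.6819, 0.1122, -0.0033])]
handle_grip [(0.65, [0.5189, 0.1032, 0.0859])]
wheel_hub [(0.83, [0.5214, 0.1071, 0.0708]), (0.3, [0.6129, 0.0084, 0.0615])]
rest0 [(0.88, [0.6127, 0.0012, 0.0621]), (0.8, [0.607, -0.0473, 0.058]), (0.7, [0.5988, -0.152, 0.0628]), (0.62, [0.6057, -0.1017, 0.0618])]
handle_pivot [(0.56, [0.5243, 0.1501, 0.0831]), (0.3, [0.602, -0.099, 0.0613])]
handle_grip [(0.19, [0.5984, -0.1497, 0.0592])]
wheel_hub [(0.66, [0.5206, 0.1025, 0.0681])]
rest0 [(0.95, [0.6082, -0.0457, 0.0586]), (0.92, [0.6009, -0.1528, 0.0592]), (0.85, [0.6077, 0.0026, 0.0597]), (0.59, [0.6042, -0.1017, 0.0603])]
```

View pics/end.png

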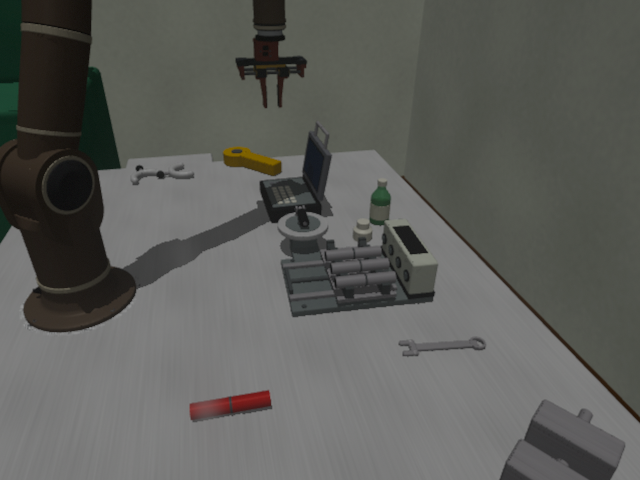

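The end view shows three tubes seated at (355,268), the handle flat at (303,216), the lid up at (318,165), and the wrench, plug, bottle and red tube in place. The arm is clear, so I'm handing in.

```bash
python3 -c "
from plant import ctrl
print(ctrl.close_job())"
```

```text
the job is handed in; nothing more can be done
None
```

The job is done and handed in: three tubes are seated in grooves 0–2, the stage is wound in to the camera box, the handle is folded flat and the lid stands at about 100° (measured 99.8–100.8°); the red tube and the other things were left alone.

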